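Check the slide-mounting presses with the gauge blade

TASK

Get the slide-mounting presses ready for use. Going from left to right, push the plunger of every press down to its stop and let it spring back up; then, again from left to right, slide the flat gauge blade along the bed of each press and under its raised foot until the nose is fully home against the back stop, with it in there press the plunger so that the foot bears on the blade, and draw the gauge out before going on to the next. Finally lay the gauge flat inside the steel instrument tray, leaving the presses standing where they are.

Things in the scene. Friction and masses are not known exactly. Their poses are not given: they have to be found in the camera images.
- press_1: slide-mounting press in place 1 (leftmost, +y) of the row of four; may be absent (None). Cast iron, 3 kg, stands loose on the bench. Origin on the bench below the centre of the foot; x points from the open front along the bed to the back stop, z up. Base 78 mm wide, x = -150 to 70 mm. Steel bed 33 mm wide, top at z = 12 mm, x = -145 to 35 mm. Back stop: the column's face at x = 35 mm.
- plunger_1_top (a point): centre of the top of the black mushroom head (37 mm across) of press_1's plunger, 142 mm above the bench when up.
- plunger_1 (a joint): plunger of press_1: 0 up, 0.009 m down at its stop; a spring pushes it back up (2 N at the top, 6 N at the bottom). With the gauge blade under the foot it stops on the blade at 0.003 m.
- press_2: slide-mounting press in place 2 of the row of four; may be absent (None). All presses: two side guides, top z = 23 mm, leave a channel 34 mm wide over the bed from x = -35 to 35 mm; its mouth flares out to x = -54 mm. The foot is 30 mm square, its flat underside 9 mm above the bed when up, with a toe that curls up in front to x = -25 mm.
- plunger_2_top (a point): centre of the top of the black mushroom head (37 mm across) of press_2's plunger, 142 mm above the bench when up.
- plunger_2 (a joint): plunger of press_2: 0 up, 0.009 m down at its stop; a spring pushes it back up (2 N at the top, 6 N at the bottom). With the gauge blade under the foot it stops on the blade at 0.003 m.
- press_3: slide-mounting press in place 3 of the row of four; may be absent (None). All presses: above the bed an arm 38 mm wide, z = 72 to 98 mm, reaches forward from the column to x = -22 mm; the plunger passes down through it to the foot.
- plunger_3_top (a point): centre of the top of the black mushroom head (37 mm across) of press_3's plunger, 142 mm above the bench when up.
- plunger_3 (a joint): plunger of press_3: 0 up, 0.009 m down at its stop; a spring pushes it back up (2 N at the top, 6 N at the bottom). With the gauge blade under the foot it stops on the blade at 0.003 m.
- press_4: slide-mounting press in place 4 (rightmost) of the row of four; may be absent (None). All presses: column 44 mm wide, x = 35 to 67 mm, 98 mm high.
- plunger_4_top (a point): centre of the top of the black mushroom head (37 mm across) of press_4's plunger, 142 mm above the bench when up.
- plunger_4 (a joint): plunger of press_4: 0 up, 0.009 m down at its stop; a spring pushes it back up (2 N at the top, 6 N at the bottom). With the gauge blade under the foot it stops on the blade at 0.003 m.
- gauge_grip (a point): centre of the gauge's black handle, a block 80 mm long (x), 24 mm wide (y), 26 mm high, its underside level with the blade's; the centre is 13 mm above the underside. x axis points along the blade to its nose, z up as it lies. The balance point is 22 mm ahead of this point. The whole gauge is 180 mm long, about 120 g.
- gauge_tip (a point): nose of the gauge: middle of the front edge, 140 mm ahead of the handle's centre and 3 mm above the underside. Steel blade 30 mm wide, 6 mm thick, standing 100 mm out of the handle; the last 8 mm are 26 mm wide and 3.6 mm thick. With the nose at the back stop the handle's centre is 105 mm in front of the press origin.
- tray: shallow open stainless instrument tray, loose, 240 mm (x) by 150 mm (y), 16 mm high, walls and floor 3 mm; origin under its centre on the bench. A pair of steel tweezers, 120 mm long, lies in it along x, about 52 mm from the centre line on the -y side.

How it is judged:
By the outcome, as a careful person would: the job done as asked, in the order asked, and still so for the second after the job is handed in, with the robot touching nothing.
Of press_1, press_2, press_3, press_4 only 3 to 4 are there at a start; the rules pass over those that are not, and their reading is None.
At some moment in a run one of gauge, tray may be knocked a few centimetres aside while the robot is not near it.
Once in a run the grip may slacken for a moment while it holds something.
It also fails if it takes over 210 s, if anything falls off the work surface, if the arm or the gripper's body presses on something with over 40 N, if the wrist force passes 120 N, or if a joint passes its speed limit or range.

ROBOT

A 7-joint arm with a two-finger parallel gripper is mounted at the origin on a cart in front of the work surface, level with it; the furniture and walls round the work are solid. World frame = base frame: x ahead of the robot, y to its left, z up, the work surface at z = 0. Lengths are in m, angles in rad, forces in N, time in s.
With the tool pointing down it reaches from about 0.4 to 0.9 m from the base axis. Payload 5.5 kg.
Tool frame: the origin (TCP) lies between the finger pads; the fingertips stand 17 mm ahead of it and the grasp point (between the pads) lies 2 mm behind it; x points along the fingers, z is the direction in which the jaws open and shut, and the axes are right-handed (so a half turn about x gives the same grasp; the last joint's range is limited). The gripper opens to 92 mm and grips with 3 to 60 N. Pads are 19 mm wide; open, the fingers measure 130 mm over their backs; the gripper's body (75 mm by 190 mm) begins 47 mm behind the grasp point.
Start: joints at [1.402, 0.501, -0.427, 1.55, 0.221, 1.138, -0.21], TCP at [0.272, -0.59, 0.244] pointing down, gripper open.
Joint ranges: [-2.88, 2.88], [-0.31, 2.03], [-1.54, 1.56], [0.2, 2.42], [-1.41, 4.55], [0.19, 2.02], [-2.57, 2.57]. Speed limits (rad/s): [2.57, 2.57, 3.14, 3.14, 3.14, 3.14, 3.14].

INTERFACE

Orientations are given as a 3x3 rotation matrix whose columns are the frame's x, y, z axes.
In Python, from cell import bot gives the robot as it stands.
- The arm moves only by the tool drive_tool, never from a script. Its argument "steps" is a list of rows, each an object of numbers: "hand": the gripper command: -1 is shut, 1 is fully open, values between are in proportion; "tx", "ty", "tz": the shift along the world's x, y, z in m; "rx", "ry", "rz": the turn, a rotation vector about the world's x, y, z in degrees. A call has 1 to 8 rows; each row is the pose to reach, as a shift and turn from the pose measured when the call began; what a row does not reach only later rows make up. A row lasts 1/10 s, in which the tool goes at most 50 mm and 8.59 degrees, less where a joint would pass 70% of its speed; a pose out of reach is approached as far as the arm can. A call with a gripper value outside its range is refused whole. The fingers move at their own pace and stop on an object; "squeeze" is the grip in N (left out, the last holds). Time passes only in rows, so rows that repeat a pose let the fingers close. It gives the time, the measured TCP pose, the force and the opening at its end, in the units of the state.
- bot.get_state(): the state, without advancing time (a new reading comes with each control period).
- bot.read_camera(name): name is "scene" or "top" or "wrist"; returns the picture (400x640x3 uint8, red, green, blue); there is no depth.
- bot.camera_model(name): a dict with "vfov" (degrees; the focal length in pixels is half the picture's height over the tangent of half this angle, whatever the lens; pixels are square), "cx", "cy" (the principal point, pixels), "T" (4x4, takes a point from camera to world coordinates). Camera axes: x right, y down, z forward; pixel columns grow to the right and rows downward; lengths in m; the calibration is good to about 2 mm. A picture is of the moment at which its call begins: read the wrist's pose just before it. camera_model takes no time and is no camera call; for the wrist camera it gives the pose at the moment of the call.
- bot.close_job(): hands the job in, once; it reports no verdict.
Trained networks look in the newest picture that a camera, given by its name, has taken for a name from the list of things; names that differ only in an ending like _2 or _b are one class to them, and where a whole thing is asked for, a point or a joint stands for the part that bears it (a point fixed in the world has none). Each returns a list of dicts, best first, with "p" (0 to 1); they miss things now and then, are a little off and sometimes report something else, mostly with a low value. They report only what shows in the picture. A call takes as long as a camera call.
- bot.look_for(camera, target): "uv" ([column, row] in pixels, amid what is visible of it).
The state is a dict: "clock": time; "qpos": joint angles; "qd": joint speeds; "tau": joint torques, N m; "ee_pos": TCP position; "orientation": TCP orientation; "contact_force": force on the tool from outside, world axes, zero at the start; "wrist_torque": the same for the moment, N m; "opening": opening from 0.0 (shut) to 1.0 (fully open).
Only numpy, scipy, OpenCV 4.12 (cv2) and the standard library are available. Lean on these libraries where they do the work, as an engineer would, in place of code of your own. Each camera call takes 0.05 s, during which the arm holds its last target. There are 200 camera calls.

## Working session

There is one attempt and no reset: what is moved stays moved. The work goes in short steps, Python scripts to look and compute and a tool call to move; the robot and the scene stay as the last step left them, time stands still between calls to the robot, and variables do not carry over. Pictures are saved under pics/ and viewed, about 12 in all and at most 16, crops included, and the job is handed in when it is done.

Besides the shell and the picture viewer there is one more tool, called after "Emit:" in YAML: its name, and indented under it one key for each argument. drive_tool: Moves the arm, as the interface text tells. Its arguments: {"type":"object","properties":{"steps":{"type":"array"},"squeeze":{"type":"number"}},"required":["steps"]}

```bash
mkdir -p pics; ls
cat > h.py <<'E'
import numpy as np, cv2
from cell import bot
def cam(n):
    m=bot.camera_model(n); f=200/np.tan(np.radians(m['vfov'])/2); return m,f
def shot(n,name):
    im=bot.read_camera(n); cv2.imwrite(f'pics/{name}.png',im[:,:,::-1]); return im
def ray(m,f,uv):
    T=np.array(m['T']); d=T[:3,:3]@np.array([(uv[0]-m['cx'])/f,(uv[1]-m['cy'])/f,1]); return T[:3,3],d
def atz(m,f,uv,z):
    o,d=ray(m,f,uv); return o+d*(z-o[2])/d[2]
def proj(m,f,p):
    T=np.array(m['T']); c=T[:3,:3].T@(np.array(p)-T[:3,3]); return c[:2]/c[2]*f+[m['cx'],m['cy']]
def tri(rays):
    A=0;b=0
    for o,d in rays:
        d=d/np.linalg.norm(d); P=np.eye(3)-np.outer(d,d); A=A+P; b=b+P@o
    return np.linalg.solve(A,b)
E
python3 - <<'E'
from h import *
np.set_printoptions(precision=3,suppress=True)
for n in ['scene','top','wrist']:
    m,f=cam(n); print(n,m,f); shot(n,n+'0')
    if n!='wrist':
        for t in ['plunger_1_top','gauge_grip','gauge_tip','tray','press_1']:
            print(t,[(np.round(r['uv']),round(r['p'],2)) for r in bot.look_for(n,t)])
print(bot.get_state())
E
```

```text
pics
scene {'vfov': 54.19678924127031, 'cx': 322.115592212441, 'cy': 203.67936509215986, 'T': array([[-0.815, -0.236,  0.529, -0.009],
       [-0.579,  0.369, -0.727,  0.649],
       [-0.024, -0.899, -0.438,  0.552],
       [ 0.   ,  0.   ,  0.   ,  1.   ]])} 390.861274374453
plunger_1_top [(array([170., 254.]), 0.65), (array([315., 291.]), 0.36)]
gauge_grip [(array([316., 286.]), 0.8)]
gauge_tip [(array([316., 292.]), 0.61)]
tray [(array([405., 202.]), 0.93)]
press_1 [(array([310., 206.]), 0.74), (array([235., 265.]), 0.69), (array([276., 233.]), 0.68), (array([178., 294.]), 0.6)]
top {'vfov': 47.81849510821782, 'cx': 323.3956263471721, 'cy': 198.17036901247903, 'T': array([[ 0.014, -0.984,  0.18 ,  0.318],
       [-1.   , -0.013,  0.004, -0.033],
       [-0.001, -0.18 , -0.984,  1.321],
       [ 0.   ,  0.   ,  0.   ,  1.   ]])} 451.12906213074797
plunger_1_top [(array([216., 154.]), 0.54), (array([449., 241.]), 0.26), (array([279., 243.]), 0.22)]
gauge_grip [(array([275., 247.]), 0.85)]
gauge_tip [(array([278., 248.]), 0.58), (array([324., 160.]), 0.52)]
tray [(array([450., 241.])
[... 262 characters left out ...]
 0.418, -0.866, -0.276,  0.348],
       [-0.909, -0.398, -0.128, -0.555],
       [ 0.001,  0.304, -0.953,  0.384],
       [ 0.   ,  0.   ,  0.   ,  1.   ]])} 282.3429309002189
{'clock': 0.65, 'qpos': array([ 1.402,  0.501, -0.427,  1.55 ,  0.221,  1.138, -0.21 ]), 'qd': array([-0.   , -0.   , -0.   , -0.001,  0.   , -0.001,  0.001]), 'tau': array([  0.002, -56.619,  -5.807, -27.941,  -0.067,   0.021,   0.   ]), 'ee_pos': array([ 0.272, -0.59 ,  0.244]), 'orientation': array([[ 0.   ,  0.908,  0.419],
       [-0.   ,  0.419, -0.908],
       [-1.   ,  0.   ,  0.   ]]), 'contact_force': array([0.188, 0.165, 0.617]), 'wrist_torque': array([-0.046,  0.028, -0.01 ]), 'opening': 0.9956179491026492}
```

View pics/top0.png

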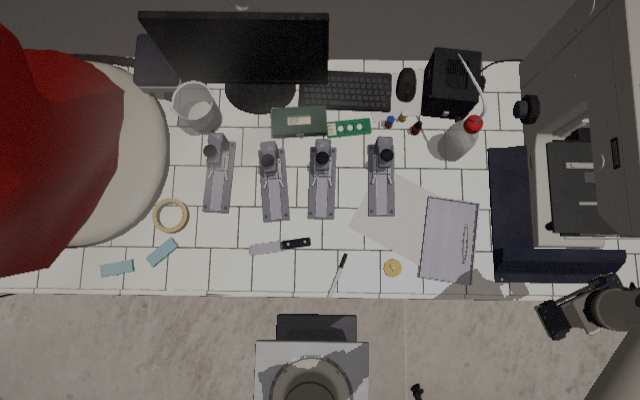

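View pics/scene0.png

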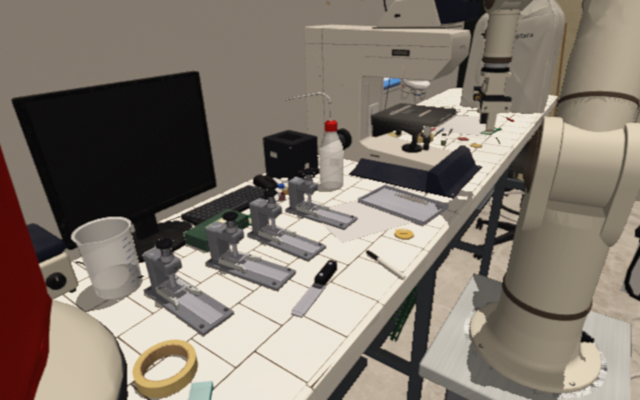

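The top view shows four presses, with heads near (212,150), (268,160), (322,158) and (383,156). The gauge lies at (280,245) with its nose to the left, and the tray is at (449,240). I'll zoom in for the details.

Run:
```python
import cv2
a=cv2.imread('pics/top0.png')[125:265,190:410]; cv2.imwrite('pics/topz.png',cv2.resize(a,(792,504),interpolation=cv2.INTER_CUBIC))
a=cv2.imread('pics/scene0.png')[165:340,130:370]; cv2.imwrite('pics/scenez.png',cv2.resize(a,(792,578),interpolation=cv2.INTER_CUBIC))
```

```text
(no output)
```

View pics/topz.png

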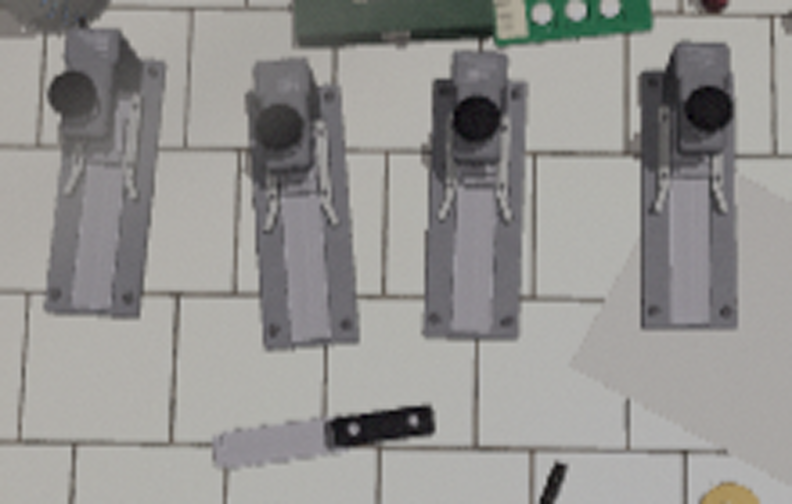

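View pics/scenez.png

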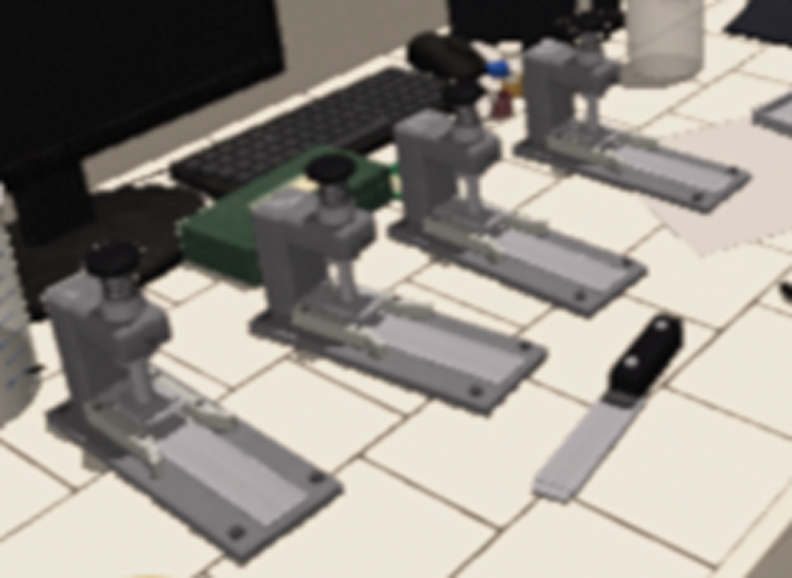

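The zooms give head centres and front base corners for each press, and the gauge outline. I'll fit the poses from both views.

Run:
```python
from h import *
np.set_printoptions(precision=4,suppress=True)
mt,ft=cam('top'); ms,fs=cam('scene')
T=lambda p:(p[0]/3.6+190-.36,p[1]/3.6+125-.36); S=lambda p:(p[0]/3.3+130-.35,p[1]/3.3+165-.35)
H=[(73,95),(281,127),(477,119),(708,109)];HS=[(113,260),(331,168),(465,97),(588,22)]
F=[((46,312),(140,317)),((266,349),(357,340)),((424,336),(519,339)),((642,328),(736,328))]
for i in range(4):
    p=tri([ray(mt,ft,T(H[i])),ray(ms,fs,S(HS[i]))])
    h=atz(mt,ft,T(H[i]),.14)
    a,b=[atz(mt,ft,T(q),.01) for q in F[i]]
    e=b-a; m=(a+b)/2; d=h[:2]-m[:2]
    print(i+1,'tri',p,'z142',h[:2],'width',np.linalg.norm(e),'len',np.linalg.norm(d),'yaw edge',np.degrees(np.arctan2(e[0],-e[1])),'yaw axis',np.degrees(np.arctan2(d[1],d[0])))
g=lambda q,z:atz(mt,ft,T(q),z)
print('handle ends',(g((331,435),.02)+0),g((433,416),.02),'nose',g((216,451),.005))
# gauge handle two view
print('handle tri',tri([ray(mt,ft,T((382,426))),ray(ms,fs,S((648,352)))]),'nose tri',tri([ray(mt,ft,T((216,451))),ray(ms,fs,S((553,492)))]))
for q in [(427,197),(479,203),(472,284),(418,277)]: print('tray',atz(mt,ft,q,.016))
```

```text
1 tri [0.6617 0.2834 0.1346] z142 [0.6601 0.2819] width 0.07706355403412098 len 0.14789293755965127 yaw edge -2.287116225876822 yaw axis -2.825037567206283
2 tri [0.6382 0.1245 0.1358] z142 [0.6373 0.1241] width 0.07427165490507759 len 0.14782689182446052 yaw edge 6.485223313901378 yaw axis 5.506168192662413
3 tri [ 0.6472 -0.0235  0.1314] z142 [ 0.6455 -0.0231] width 0.07738081326955226 len 0.1478483863699711 yaw edge -1.0397625179975423 yaw axis -1.1247569384211442
4 tri [ 0.6567 -0.1976  0.1352] z142 [ 0.6556 -0.1967] width 0.07657611011005293 len 0.1477121986043082 yaw edge 0.7835624599061215 yaw axis 0.19275506920508378
handle ends [0.4162 0.0909 0.02  ] [0.4325 0.0096 0.02  ] nose [0.4031 0.1847 0.005 ]
handle tri [0.4229 0.0497 0.0196] nose tri [0.4018 0.1839 0.0039]
tray [ 0.5645 -0.3322  0.016 ]
tray [ 0.5487 -0.4842  0.016 ]
tray [ 0.3148 -0.4531  0.016 ]
tray [ 0.3323 -0.3002  0.016 ]
```

Emit:
drive_tool:
  steps:
    - {"hand": -1, "tx": 0.15, "ty": 0.34, "tz": 0.0, "rz": -24.8}
    - {"hand": -1, "tx": 0.15, "ty": 0.34, "tz": 0.0, "rz": -24.8}
    - {"hand": -1, "tx": 0.15, "ty": 0.34, "tz": 0.0, "rz": -24.8}
    - {"hand": -1, "tx": 0.15, "ty": 0.34, "tz": 0.0, "rz": -24.8}
    - {"hand": -1, "tx": 0.15, "ty": 0.34, "tz": 0.0, "rz": -24.8}
    - {"hand": -1, "tx": 0.15, "ty": 0.34, "tz": 0.0, "rz": -24.8}
    - {"hand": -1, "tx": 0.15, "ty": 0.34, "tz": 0.0, "rz": -24.8}
    - {"hand": -1, "tx": 0.15, "ty": 0.34, "tz": 0.0, "rz": -24.8}
  squeeze: 40

```text
$.steps[0]: bad value
```

Emit:
drive_tool:
  steps:
    - {"hand": -1, "tx": 0.12, "ty": 0.34}
    - {"hand": -1, "tx": 0.12, "ty": 0.34}
    - {"hand": -1, "tx": 0.12, "ty": 0.34}
    - {"hand": -1, "tx": 0.12, "ty": 0.34}
    - {"hand": -1, "tx": 0.12, "ty": 0.34}
    - {"hand": -1, "tx": 0.12, "ty": 0.34}
    - {"hand": -1, "tx": 0.12, "ty": 0.34}
    - {"hand": -1, "tx": 0.12, "ty": 0.34}

```text
$.steps[0]: bad value
```

Emit:
drive_tool:
  steps:
    - {"hand": -1.0, "tx": 0.02, "ty": 0.045, "tz": 0.0, "rx": 0.0, "ry": 0.0, "rz": -5.0}
  squeeze: 40

```text
clock: 0.75
ee_pos: [0.287, -0.551, 0.2429]
orientation: [[-0.002, 0.945, 0.327], [-0.003, 0.327, -0.945], [-1.0, -0.003, 0.002]]
contact_force: [0.1, -0.4, -0.0]
opening: 0.952
```

Emit:
drive_tool:
  steps:
    - {"hand": -1.0, "tx": 0.15, "ty": 0.34, "tz": 0.0, "rx": 0.0, "ry": 0.0, "rz": -19.1}
    - {"hand": -1.0, "tx": 0.15, "ty": 0.34, "tz": 0.0, "rx": 0.0, "ry": 0.0, "rz": -19.1}
    - {"hand": -1.0, "tx": 0.15, "ty": 0.34, "tz": 0.0, "rx": 0.0, "ry": 0.0, "rz": -19.1}
    - {"hand": -1.0, "tx": 0.15, "ty": 0.34, "tz": 0.0, "rx": 0.0, "ry": 0.0, "rz": -19.1}
    - {"hand": -1.0, "tx": 0.15, "ty": 0.34, "tz": 0.0, "rx": 0.0, "ry": 0.0, "rz": -19.1}
    - {"hand": -1.0, "tx": 0.15, "ty": 0.34, "tz": 0.0, "rx": 0.0, "ry": 0.0, "rz": -19.1}
    - {"hand": -1.0, "tx": 0.15, "ty": 0.34, "tz": 0.0, "rx": 0.0, "ry": 0.0, "rz": -19.1}
    - {"hand": -1.0, "tx": 0.15, "ty": 0.34, "tz": 0.0, "rx": 0.0, "ry": 0.0, "rz": -19.1}

```text
clock: 1.55
ee_pos: [0.4393, -0.2049, 0.2437]
orientation: [[-0.001, 1.0, 0.008], [-0.001, 0.008, -1.0], [-1.0, -0.001, 0.001]]
contact_force: [0.8, -0.1, 0.1]
opening: 0.264
```

Emit:
drive_tool:
  steps:
    - {"hand": -1.0, "tx": 0.15, "ty": 0.33, "tz": 0.0, "rx": 0.0, "ry": 0.0, "rz": -0.4}
    - {"hand": -1.0, "tx": 0.15, "ty": 0.33, "tz": 0.0, "rx": 0.0, "ry": 0.0, "rz": -0.4}
    - {"hand": -1.0, "tx": 0.15, "ty": 0.33, "tz": 0.0, "rx": 0.0, "ry": 0.0, "rz": -0.4}
    - {"hand": -1.0, "tx": 0.15, "ty": 0.33, "tz": 0.0, "rx": 0.0, "ry": 0.0, "rz": -0.4}
    - {"hand": -1.0, "tx": 0.15, "ty": 0.33, "tz": 0.0, "rx": 0.0, "ry": 0.0, "rz": -0.4}
    - {"hand": -1.0, "tx": 0.15, "ty": 0.33, "tz": 0.0, "rx": 0.0, "ry": 0.0, "rz": -0.4}
    - {"hand": -1.0, "tx": 0.15, "ty": 0.33, "tz": 0.0, "rx": 0.0, "ry": 0.0, "rz": -0.4}
    - {"hand": -1.0, "tx": 0.15, "ty": 0.33, "tz": 0.0, "rx": 0.0, "ry": 0.0, "rz": -0.4}

```text
clock: 2.35
ee_pos: [0.59, 0.1317, 0.2442]
orientation: [[0.001, 1.0, 0.007], [0.003, 0.007, -1.0], [-1.0, 0.001, -0.003]]
contact_force: [0.7, 0.9, -0.8]
opening: 0.004
```

Emit:
drive_tool:
  steps:
    - {"hand": -1.0, "tx": 0.072, "ty": 0.157, "tz": 0.0, "rx": 0.0, "ry": 0.0, "rz": 0.0}
    - {"hand": -1.0, "tx": 0.072, "ty": 0.157, "tz": 0.0, "rx": 0.0, "ry": 0.0, "rz": 0.0}
    - {"hand": -1.0, "tx": 0.072, "ty": 0.157, "tz": 0.0, "rx": 0.0, "ry": 0.0, "rz": 0.0}
    - {"hand": -1.0, "tx": 0.072, "ty": 0.157, "tz": -0.03, "rx": 0.0, "ry": 0.0, "rz": 0.0}
    - {"hand": -1.0, "tx": 0.072, "ty": 0.157, "tz": -0.06, "rx": 0.0, "ry": 0.0, "rz": 0.0}
    - {"hand": -1.0, "tx": 0.072, "ty": 0.157, "tz": -0.07, "rx": 0.0, "ry": 0.0, "rz": 0.0}
    - {"hand": -1.0, "tx": 0.072, "ty": 0.157, "tz": -0.07, "rx": 0.0, "ry": 0.0, "rz": 0.0}

```text
clock: 3.05
ee_pos: [0.661, 0.2871, 0.1718]
orientation: [[-0.003, 1.0, 0.006], [0.0, 0.006, -1.0], [-1.0, -0.003, -0.0]]
contact_force: [0.6, -1.3, 0.2]
opening: 0.009
```

Run:
```python
from h import *
shot('wrist','w1'); m,f=cam('wrist'); print(m)
```

```text
{'vfov': 70.62434316684018, 'cx': 317.62709703480516, 'cy': 197.00058974756828, 'T': array([[ 4.78211112e-03, -9.52724641e-01, -3.03797449e-01,
         7.45621718e-01],
       [-9.99988318e-01, -4.76997862e-03, -7.82031192e-04,
         2.88361238e-01],
       [-7.04046948e-04,  3.03797639e-01, -9.52736322e-01,
         3.13986615e-01],
       [ 0.00000000e+00,  0.00000000e+00,  0.00000000e+00,
         1.00000000e+00]])}
```

View pics/w1.png

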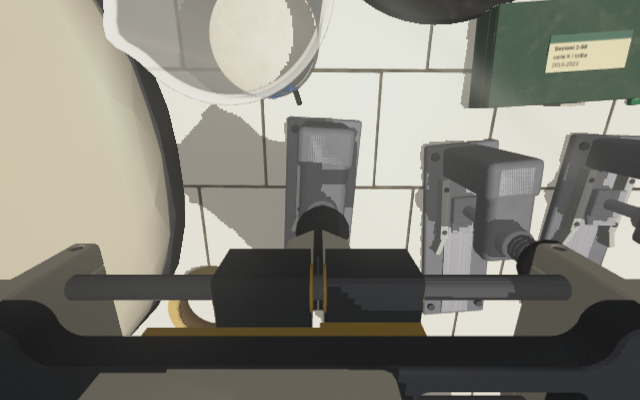

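The head sits under the closed fingertips: it spans columns 296–350 and the tip is at 319. Now I'll press it.

Emit:
drive_tool:
  steps:
    - {"hand": -1.0, "tx": 0.0, "ty": -0.003, "tz": -0.012, "rx": 0.0, "ry": 0.0, "rz": 0.0}
    - {"hand": -1.0, "tx": 0.0, "ty": -0.003, "tz": -0.016, "rx": 0.0, "ry": 0.0, "rz": 0.0}
    - {"hand": -1.0, "tx": 0.0, "ty": -0.003, "tz": -0.019, "rx": 0.0, "ry": 0.0, "rz": 0.0}
    - {"hand": -1.0, "tx": 0.0, "ty": -0.003, "tz": -0.021, "rx": 0.0, "ry": 0.0, "rz": 0.0}
    - {"hand": -1.0, "tx": 0.0, "ty": -0.003, "tz": -0.021, "rx": 0.0, "ry": 0.0, "rz": 0.0}

```text
clock: 3.6
ee_pos: [0.663, 0.2834, 0.1536]
orientation: [[0.001, 1.0, 0.005], [0.001, 0.005, -1.0], [-1.0, 0.001, -0.001]]
contact_force: [0.5, -2.7, 4.3]
opening: 0.004
```

Emit:
drive_tool:
  steps:
    - {"hand": -1.0, "tx": 0.0, "ty": 0.0, "tz": -0.002, "rx": 0.0, "ry": 0.0, "rz": 0.0}
    - {"hand": -1.0, "tx": 0.0, "ty": 0.0, "tz": -0.003, "rx": 0.0, "ry": 0.0, "rz": 0.0}
    - {"hand": -1.0, "tx": 0.0, "ty": 0.0, "tz": -0.003, "rx": 0.0, "ry": 0.0, "rz": 0.0}

```text
clock: 3.9
ee_pos: [0.663, 0.2836, 0.1509]
orientation: [[0.001, 1.0, 0.005], [0.001, 0.005, -1.0], [-1.0, 0.001, -0.001]]
contact_force: [-1.0, -3.7, 5.5]
opening: 0.002
```

Emit:
drive_tool:
  steps:
    - {"hand": -1.0, "tx": 0.0, "ty": 0.0, "tz": -0.002, "rx": 0.0, "ry": 0.0, "rz": 0.0}
    - {"hand": -1.0, "tx": 0.0, "ty": 0.0, "tz": -0.003, "rx": 0.0, "ry": 0.0, "rz": 0.0}
    - {"hand": -1.0, "tx": 0.0, "ty": 0.0, "tz": -0.003, "rx": 0.0, "ry": 0.0, "rz": 0.0}

```text
clock: 4.2
ee_pos: [0.6631, 0.2837, 0.1503]
orientation: [[0.002, 1.0, 0.005], [0.0, 0.005, -1.0], [-1.0, 0.002, -0.0]]
contact_force: [-4.4, -5.7, 15.0]
opening: 0.004
```

Emit:
drive_tool:
  steps:
    - {"hand": -1.0, "tx": 0.0, "ty": 0.0, "tz": 0.015, "rx": 0.0, "ry": 0.0, "rz": 0.0}
    - {"hand": -1.0, "tx": 0.0, "ty": 0.0, "tz": 0.035, "rx": 0.0, "ry": 0.0, "rz": 0.0}
    - {"hand": -1.0, "tx": -0.025, "ty": -0.159, "tz": 0.035, "rx": 0.0, "ry": 0.0, "rz": 0.0}
    - {"hand": -1.0, "tx": -0.025, "ty": -0.159, "tz": 0.035, "rx": 0.0, "ry": 0.0, "rz": 0.0}
    - {"hand": -1.0, "tx": -0.025, "ty": -0.159, "tz": 0.035, "rx": 0.0, "ry": 0.0, "rz": 0.0}
    - {"hand": -1.0, "tx": -0.025, "ty": -0.159, "tz": 0.035, "rx": 0.0, "ry": 0.0, "rz": 0.0}
    - {"hand": -1.0, "tx": -0.025, "ty": -0.159, "tz": 0.025, "rx": 0.0, "ry": 0.0, "rz": 0.0}
    - {"hand": -1.0, "tx": -0.025, "ty": -0.159, "tz": 0.02, "rx": 0.0, "ry": 0.0, "rz": 0.0}

```text
clock: 5.0
ee_pos: [0.6376, 0.1263, 0.1694]
orientation: [[0.002, 1.0, 0.006], [0.002, 0.006, -1.0], [-1.0, 0.002, -0.002]]
contact_force: [-0.3, 0.4, -0.4]
opening: 0.006
```

Run:
```python
from h import *
shot('wrist','w2')
a=cv2.imread('pics/w2.png')[100:340,160:480]; b=cv2.imread('pics/w1.png')
shot('scene','s2'); c=cv2.imread('pics/s2.png')[165:340,130:450]
cv2.imwrite('pics/w2z.png',cv2.resize(np.vstack([a,c]),None,fx=1.4,fy=1.4))
```

```text
(no output)
```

View pics/w2z.png

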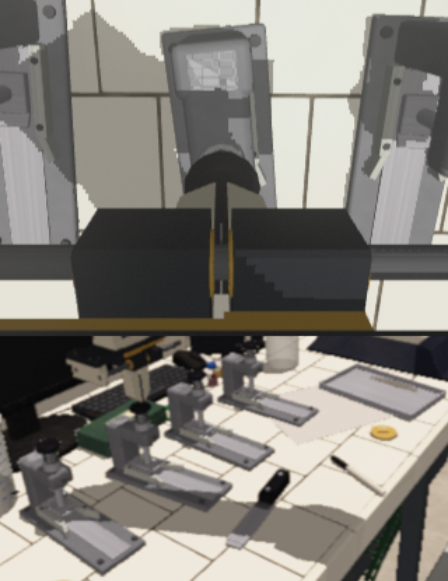

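Head 2 is centred under the fingers, and plunger 1 has sprung back.

Emit:
drive_tool:
  steps:
    - {"hand": -1.0, "tx": 0.0, "ty": -0.002, "tz": -0.01, "rx": 0.0, "ry": 0.0, "rz": 0.0}
    - {"hand": -1.0, "tx": 0.0, "ty": -0.002, "tz": -0.015, "rx": 0.0, "ry": 0.0, "rz": 0.0}
    - {"hand": -1.0, "tx": 0.0, "ty": -0.002, "tz": -0.019, "rx": 0.0, "ry": 0.0, "rz": 0.0}
    - {"hand": -1.0, "tx": 0.0, "ty": -0.002, "tz": -0.022, "rx": 0.0, "ry": 0.0, "rz": 0.0}
    - {"hand": -1.0, "tx": 0.0, "ty": -0.002, "tz": -0.022, "rx": 0.0, "ry": 0.0, "rz": 0.0}
    - {"hand": -1.0, "tx": 0.0, "ty": -0.002, "tz": -0.0225, "rx": 0.0, "ry": 0.0, "rz": 0.0}
    - {"hand": -1.0, "tx": 0.0, "ty": -0.002, "tz": -0.0225, "rx": 0.0, "ry": 0.0, "rz": 0.0}

```text
clock: 5.8
ee_pos: [0.6369, 0.1283, 0.1501]
orientation: [[0.001, 1.0, 0.01], [0.003, 0.01, -1.0], [-1.0, 0.002, -0.003]]
contact_force: [-8.7, 0.8, 22.5]
opening: 0.007
```

Emit:
drive_tool:
  steps:
    - {"hand": -1.0, "tx": 0.0, "ty": 0.0, "tz": 0.015, "rx": 0.0, "ry": 0.0, "rz": 0.0}
    - {"hand": -1.0, "tx": 0.0, "ty": 0.0, "tz": 0.035, "rx": 0.0, "ry": 0.0, "rz": 0.0}
    - {"hand": -1.0, "tx": 0.008, "ty": -0.149, "tz": 0.035, "rx": 0.0, "ry": 0.0, "rz": 0.0}
    - {"hand": -1.0, "tx": 0.008, "ty": -0.149, "tz": 0.035, "rx": 0.0, "ry": 0.0, "rz": 0.0}
    - {"hand": -1.0, "tx": 0.008, "ty": -0.149, "tz": 0.035, "rx": 0.0, "ry": 0.0, "rz": 0.0}
    - {"hand": -1.0, "tx": 0.008, "ty": -0.149, "tz": 0.035, "rx": 0.0, "ry": 0.0, "rz": 0.0}
    - {"hand": -1.0, "tx": 0.008, "ty": -0.149, "tz": 0.025, "rx": 0.0, "ry": 0.0, "rz": 0.0}
    - {"hand": -1.0, "tx": 0.008, "ty": -0.149, "tz": 0.02, "rx": 0.0, "ry": 0.0, "rz": 0.0}

```text
clock: 6.6
ee_pos: [0.6441, -0.0195, 0.1689]
orientation: [[-0.0, 1.0, 0.011], [0.004, 0.011, -1.0], [-1.0, 0.0, -0.004]]
contact_force: [0.2, 0.3, -0.3]
opening: 0.008
```

Emit:
drive_tool:
  steps:
    - {"hand": -1.0, "tx": 0.002, "ty": -0.004, "tz": -0.008, "rx": 0.0, "ry": 0.0, "rz": 0.0}
    - {"hand": -1.0, "tx": 0.002, "ty": -0.004, "tz": -0.014, "rx": 0.0, "ry": 0.0, "rz": 0.0}
    - {"hand": -1.0, "tx": 0.002, "ty": -0.004, "tz": -0.018, "rx": 0.0, "ry": 0.0, "rz": 0.0}
    - {"hand": -1.0, "tx": 0.002, "ty": -0.004, "tz": -0.021, "rx": 0.0, "ry": 0.0, "rz": 0.0}
    - {"hand": -1.0, "tx": 0.002, "ty": -0.004, "tz": -0.0215, "rx": 0.0, "ry": 0.0, "rz": 0.0}
    - {"hand": -1.0, "tx": 0.002, "ty": -0.004, "tz": -0.0215, "rx": 0.0, "ry": 0.0, "rz": 0.0}
    - {"hand": -1.0, "tx": 0.002, "ty": -0.004, "tz": -0.0215, "rx": 0.0, "ry": 0.0, "rz": 0.0}

```text
clock: 7.3
ee_pos: [0.646, -0.0218, 0.1501]
orientation: [[0.0, 1.0, 0.013], [0.004, 0.013, -1.0], [-1.0, 0.0, -0.004]]
contact_force: [-8.6, 0.8, 19.0]
opening: 0.006
```

Emit:
drive_tool:
  steps:
    - {"hand": -1.0, "tx": 0.0, "ty": 0.0, "tz": 0.015, "rx": 0.0, "ry": 0.0, "rz": 0.0}
    - {"hand": -1.0, "tx": 0.0, "ty": 0.0, "tz": 0.035, "rx": 0.0, "ry": 0.0, "rz": 0.0}
    - {"hand": -1.0, "tx": 0.01, "ty": -0.174, "tz": 0.035, "rx": 0.0, "ry": 0.0, "rz": 0.0}
    - {"hand": -1.0, "tx": 0.01, "ty": -0.174, "tz": 0.035, "rx": 0.0, "ry": 0.0, "rz": 0.0}
    - {"hand": -1.0, "tx": 0.01, "ty": -0.174, "tz": 0.035, "rx": 0.0, "ry": 0.0, "rz": 0.0}
    - {"hand": -1.0, "tx": 0.01, "ty": -0.174, "tz": 0.035, "rx": 0.0, "ry": 0.0, "rz": 0.0}
    - {"hand": -1.0, "tx": 0.01, "ty": -0.174, "tz": 0.025, "rx": 0.0, "ry": 0.0, "rz": 0.0}
    - {"hand": -1.0, "tx": 0.01, "ty": -0.174, "tz": 0.02, "rx": 0.0, "ry": 0.0, "rz": 0.0}

```text
clock: 8.1
ee_pos: [0.6555, -0.1959, 0.1691]
orientation: [[-0.001, 1.0, 0.012], [0.005, 0.012, -1.0], [-1.0, -0.001, -0.005]]
contact_force: [-0.1, 0.7, -0.3]
opening: 0.002
```

Emit:
drive_tool:
  steps:
    - {"hand": -1.0, "tx": 0.001, "ty": -0.001, "tz": -0.008, "rx": 0.0, "ry": 0.0, "rz": 0.0}
    - {"hand": -1.0, "tx": 0.001, "ty": -0.001, "tz": -0.014, "rx": 0.0, "ry": 0.0, "rz": 0.0}
    - {"hand": -1.0, "tx": 0.001, "ty": -0.001, "tz": -0.018, "rx": 0.0, "ry": 0.0, "rz": 0.0}
    - {"hand": -1.0, "tx": 0.001, "ty": -0.001, "tz": -0.021, "rx": 0.0, "ry": 0.0, "rz": 0.0}
    - {"hand": -1.0, "tx": 0.001, "ty": -0.001, "tz": -0.0215, "rx": 0.0, "ry": 0.0, "rz": 0.0}
    - {"hand": -1.0, "tx": 0.001, "ty": -0.001, "tz": -0.0215, "rx": 0.0, "ry": 0.0, "rz": 0.0}
    - {"hand": -1.0, "tx": 0.001, "ty": -0.001, "tz": -0.0215, "rx": 0.0, "ry": 0.0, "rz": 0.0}

```text
clock: 8.8
ee_pos: [0.6569, -0.1943, 0.1502]
orientation: [[-0.0, 1.0, 0.014], [0.006, 0.014, -1.0], [-1.0, -0.0, -0.006]]
contact_force: [-6.0, 3.7, 15.4]
opening: 0.007
```

Emit:
drive_tool:
  steps:
    - {"hand": -1.0, "tx": 0.0, "ty": 0.0, "tz": 0.02, "rx": 0.0, "ry": 0.0, "rz": 0.0}
    - {"hand": -1.0, "tx": 0.0, "ty": 0.0, "tz": 0.06, "rx": 0.0, "ry": 0.0, "rz": 0.0}
    - {"hand": 1.0, "tx": -0.15, "ty": 0.13, "tz": 0.1, "rx": 0.0, "ry": 0.0, "rz": 50.0}
    - {"hand": 1.0, "tx": -0.15, "ty": 0.13, "tz": 0.1, "rx": 0.0, "ry": 0.0, "rz": 50.0}
    - {"hand": 1.0, "tx": -0.15, "ty": 0.13, "tz": 0.1, "rx": 0.0, "ry": 0.0, "rz": 50.0}
    - {"hand": 1.0, "tx": -0.15, "ty": 0.13, "tz": 0.1, "rx": 0.0, "ry": 0.0, "rz": 50.0}
    - {"hand": 1.0, "tx": -0.15, "ty": 0.13, "tz": 0.1, "rx": 0.0, "ry": 0.0, "rz": 50.0}
    - {"hand": 1.0, "tx": -0.15, "ty": 0.13, "tz": 0.1, "rx": 0.0, "ry": 0.0, "rz": 50.0}

```text
clock: 9.6
ee_pos: [0.5058, -0.0628, 0.2509]
orientation: [[-0.004, 0.625, 0.781], [0.0, 0.781, -0.625], [-1.0, -0.002, -0.003]]
contact_force: [0.6, -0.3, 0.2]
opening: 0.479
```

Run:
```python
from h import *
s=bot.get_state(); print(s['qpos'],s['ee_pos'])
shot('top','t3')
for t in ['gauge_grip','gauge_tip','plunger_1']: print(t,[(np.round(r['uv'],1),round(r['p'],2)) for r in bot.look_for('top',t)])
```

```text
[ 0.85105957  0.3410033  -0.93678848  1.87603446  0.3092351   1.0826836
 -0.8816483 ] [ 0.50576758 -0.06284623  0.25094245]
gauge_grip [(array([278.3, 246. ]), 0.95)]
gauge_tip [(array([280.8, 248.2]), 0.74)]
plunger_1 [(array([268.5, 160.8]), 0.75), (array([211.6, 151.9]), 0.73), (array([384.8, 157.4]), 0.46)]
```

Emit:
drive_tool:
  steps:
    - {"hand": 0.6, "tx": -0.08, "ty": 0.101, "tz": -0.1, "rx": 0.0, "ry": 0.0, "rz": 47.6}
    - {"hand": 0.6, "tx": -0.08, "ty": 0.101, "tz": -0.1, "rx": 0.0, "ry": 0.0, "rz": 47.6}
    - {"hand": 0.6, "tx": -0.08, "ty": 0.101, "tz": -0.1, "rx": 0.0, "ry": 0.0, "rz": 47.6}
    - {"hand": 0.6, "tx": -0.08, "ty": 0.101, "tz": -0.1, "rx": 0.0, "ry": 0.0, "rz": 47.6}
    - {"hand": 0.6, "tx": -0.08, "ty": 0.101, "tz": -0.1, "rx": 0.0, "ry": 0.0, "rz": 47.6}
    - {"hand": 0.6, "tx": -0.08, "ty": 0.101, "tz": -0.1, "rx": 0.0, "ry": 0.0, "rz": 47.6}
    - {"hand": 0.6, "tx": -0.08, "ty": 0.101, "tz": -0.1, "rx": 0.0, "ry": 0.0, "rz": 47.6}

```text
clock: 10.5
ee_pos: [0.4269, 0.0369, 0.1498]
orientation: [[-0.006, -0.141, 0.99], [-0.0, 0.99, 0.141], [-1.0, 0.001, -0.006]]
contact_force: [0.4, -0.7, -0.1]
opening: 0.798
```

Run:
```python
from h import *
np.set_printoptions(precision=4,suppress=True)
s=bot.get_state(); print(s['qpos'],s['ee_pos'])
m,f=cam('wrist'); shot('wrist','w4'); print(m['T'])
```

```text
[ 0.797   0.4239 -1.1064  2.1474  0.5014  0.8666 -0.473 ] [0.4269 0.0369 0.1498]
[[ 0.9901  0.1357  0.0367  0.417 ]
 [ 0.1404 -0.9431 -0.3014  0.1194]
 [-0.0063  0.3036 -0.9528  0.2899]
 [ 0.      0.      0.      1.    ]]
```

View pics/w4.png

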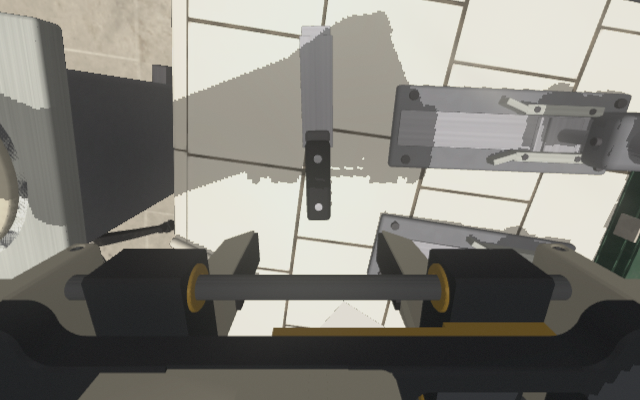

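Run:
```python
from h import *
np.set_printoptions(precision=4,suppress=True)
m,f=cam('wrist')
for uv,z in [((317.5,133),.026),((318.5,213),.026),((316,27),.004),((301,27),.004),((331,28),.004)]: print(uv,atz(m,f,uv,z))
```

```text
(317.5, 133) [0.4187 0.0966 0.026 ]
(318.5, 213) [0.4305 0.0192 0.026 ]
(316, 27) [0.4047 0.1862 0.004 ]
(301, 27) [0.3914 0.1844 0.004 ]
(331, 28) [0.4181 0.1872 0.004 ]
```

The gauge is straight ahead of the jaws, with its nose at (316,27) and the handle at rows 133–215. It's centred to about 1 mm, so I'll descend and grip.

Emit:
drive_tool:
  steps:
    - {"hand": 0.3, "tx": 0.0005, "ty": 0.001, "tz": -0.05, "rx": 0.0, "ry": 0.0, "rz": 0.7}
    - {"hand": 0.3, "tx": 0.0005, "ty": 0.001, "tz": -0.1, "rx": 0.0, "ry": 0.0, "rz": 0.7}
    - {"hand": 0.3, "tx": 0.0005, "ty": 0.001, "tz": -0.122, "rx": 0.0, "ry": 0.0, "rz": 0.7}
    - {"hand": 0.3, "tx": 0.0005, "ty": 0.001, "tz": -0.129, "rx": 0.0, "ry": 0.0, "rz": 0.7}
    - {"hand": 0.3, "tx": 0.0005, "ty": 0.001, "tz": -0.129, "rx": 0.0, "ry": 0.0, "rz": 0.7}

```text
clock: 11.05
ee_pos: [0.4273, 0.0381, 0.0206]
orientation: [[-0.007, -0.149, 0.989], [-0.0, 0.989, 0.149], [-1.0, 0.001, -0.007]]
contact_force: [0.2, 0.4, 0.7]
opening: 0.649
```

Emit:
drive_tool:
  steps:
    - {"hand": -1.0, "tx": 0.0, "ty": 0.0, "tz": 0.0, "rx": 0.0, "ry": 0.0, "rz": 0.0}
    - {"hand": -1.0, "tx": 0.0, "ty": 0.0, "tz": 0.0, "rx": 0.0, "ry": 0.0, "rz": 0.0}
    - {"hand": -1.0, "tx": 0.0, "ty": 0.0, "tz": 0.0, "rx": 0.0, "ry": 0.0, "rz": 0.0}
    - {"hand": -1.0, "tx": 0.0, "ty": 0.0, "tz": 0.0, "rx": 0.0, "ry": 0.0, "rz": 0.0}
    - {"hand": -1.0, "tx": 0.0, "ty": 0.0, "tz": 0.0, "rx": 0.0, "ry": 0.0, "rz": 0.0}
    - {"hand": -1.0, "tx": 0.0, "ty": 0.0, "tz": 0.0, "rx": 0.0, "ry": 0.0, "rz": 0.0}
    - {"hand": -1.0, "tx": 0.0, "ty": 0.0, "tz": 0.0, "rx": 0.0, "ry": 0.0, "rz": 0.0}
  squeeze: 45

```text
clock: 11.75
ee_pos: [0.4275, 0.0377, 0.021]
orientation: [[-0.007, -0.149, 0.989], [-0.001, 0.989, 0.149], [-1.0, 0.0, -0.007]]
contact_force: [-0.6, -1.1, 6.6]
opening: 0.256
```

Emit:
drive_tool:
  steps:
    - {"hand": -1.0, "tx": 0.0, "ty": 0.0, "tz": 0.03, "rx": 0.0, "ry": 0.0, "rz": 0.0}
    - {"hand": -1.0, "tx": 0.0, "ty": 0.0, "tz": 0.07, "rx": 0.0, "ry": 0.0, "rz": 0.0}
    - {"hand": -1.0, "tx": 0.0, "ty": 0.03, "tz": 0.1, "rx": 0.0, "ry": 0.0, "rz": -8.0}
    - {"hand": -1.0, "tx": 0.0, "ty": 0.06, "tz": 0.1, "rx": 0.0, "ry": 0.0, "rz": -16.0}
    - {"hand": -1.0, "tx": 0.0, "ty": 0.09, "tz": 0.1, "rx": 0.0, "ry": 0.0, "rz": -24.0}
    - {"hand": -1.0, "tx": 0.0, "ty": 0.12, "tz": 0.1, "rx": 0.0, "ry": 0.0, "rz": -32.0}
    - {"hand": -1.0, "tx": 0.0, "ty": 0.15, "tz": 0.1, "rx": 0.0, "ry": 0.0, "rz": -40.0}
    - {"hand": -1.0, "tx": 0.0, "ty": 0.18, "tz": 0.1, "rx": 0.0, "ry": 0.0, "rz": -48.0}

```text
clock: 12.55
ee_pos: [0.4271, 0.2186, 0.1208]
orientation: [[-0.006, 0.64, 0.769], [0.004, 0.769, -0.64], [-1.0, -0.001, -0.007]]
contact_force: [0.3, 1.0, -1.1]
opening: 0.261
```

Emit:
drive_tool:
  steps:
    - {"hand": -1.0, "tx": 0.0, "ty": 0.03, "tz": 0.0, "rx": 0.0, "ry": 0.0, "rz": -8.0}
    - {"hand": -1.0, "tx": 0.0, "ty": 0.06, "tz": 0.0, "rx": 0.0, "ry": 0.0, "rz": -16.0}
    - {"hand": -1.0, "tx": 0.002, "ty": 0.076, "tz": 0.0, "rx": 0.0, "ry": 0.0, "rz": -24.0}
    - {"hand": -1.0, "tx": 0.004, "ty": 0.076, "tz": 0.0, "rx": 0.0, "ry": 0.0, "rz": -32.0}
    - {"hand": -1.0, "tx": 0.007, "ty": 0.076, "tz": 0.0, "rx": 0.0, "ry": 0.0, "rz": -40.0}
    - {"hand": -1.0, "tx": 0.007, "ty": 0.076, "tz": 0.0, "rx": 0.0, "ry": 0.0, "rz": -48.0}
    - {"hand": -1.0, "tx": 0.007, "ty": 0.076, "tz": 0.0, "rx": 0.0, "ry": 0.0, "rz": -53.3}
    - {"hand": -1.0, "tx": 0.007, "ty": 0.076, "tz": 0.0, "rx": 0.0, "ry": 0.0, "rz": -53.3}

```text
clock: 13.35
ee_pos: [0.4337, 0.2945, 0.1206]
orientation: [[-0.0, 0.999, -0.054], [0.006, -0.054, -0.999], [-1.0, -0.001, -0.006]]
contact_force: [-0.4, 1.1, -1.3]
opening: 0.26
```

Emit:
drive_tool:
  steps:
    - {"hand": -1.0, "tx": 0.0, "ty": 0.0, "tz": -0.04, "rx": 0.0, "ry": 0.0, "rz": 0.3}
    - {"hand": -1.0, "tx": 0.0, "ty": 0.0, "tz": -0.076, "rx": 0.0, "ry": 0.0, "rz": 0.3}
    - {"hand": -1.0, "tx": 0.0, "ty": 0.0, "tz": -0.076, "rx": 0.0, "ry": 0.0, "rz": 0.3}

```text
clock: 13.65
ee_pos: [0.431, 0.2927, 0.0411]
orientation: [[-0.006, 0.999, -0.045], [0.002, -0.045, -0.999], [-1.0, -0.006, -0.002]]
contact_force: [-0.9, -0.2, -1.2]
opening: 0.261
```

Run:
```python
from h import *
np.set_printoptions(precision=4,suppress=True)
s=bot.get_state(); print(s['qpos'],s['ee_pos'],s['orientation'])
m,f=cam('wrist'); shot('wrist','w5'); print(m['T'])
a=cv2.imread('pics/w5.png')[0:400,160:480]; cv2.imwrite('pics/w5z.png',cv2.resize(a[:240],None,fx=2.4,fy=2.4,interpolation=cv2.INTER_CUBIC))
```

```text
[-0.3369  0.5742 -0.3793  2.0018  0.3388  0.6297 -2.554 ] [0.431  0.2927 0.0411] [[-0.0059  0.999  -0.0453]
 [ 0.0023 -0.0453 -0.999 ]
 [-1.     -0.006  -0.002 ]]
[[-0.046  -0.95   -0.3088  0.5152]
 [-0.9989  0.0434  0.0154  0.2894]
 [-0.0013  0.3092 -0.951   0.1807]
 [ 0.      0.      0.      1.    ]]
```

View pics/w5z.png

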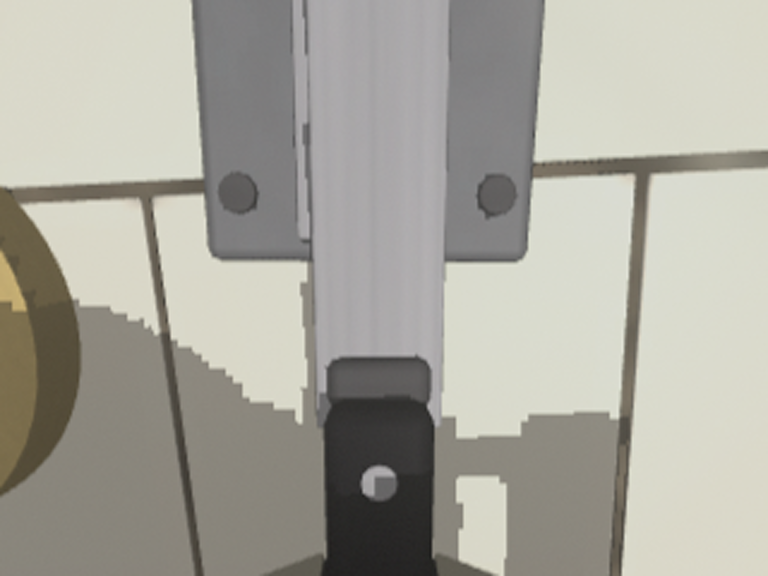

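The blade is parallel to the press bed and sits about 10 zoomed px right of the base centre (378 vs 368), which means 2.6 mm too far in −y. Joint 7 reads −2.55, close to its limit, so I'll do a small correcting move and watch how it trends.

Emit:
drive_tool:
  steps:
    - {"hand": -1.0, "tx": 0.01, "ty": 0.002, "tz": 0.0, "rx": 0.0, "ry": 0.0, "rz": 0.0}
    - {"hand": -1.0, "tx": 0.018, "ty": 0.002, "tz": 0.003, "rx": 0.0, "ry": 0.0, "rz": 0.0}

```text
clock: 13.9
ee_pos: [0.4512, 0.2965, 0.0474]
orientation: [[-0.003, 0.999, -0.045], [0.005, -0.045, -0.999], [-1.0, -0.003, -0.005]]
contact_force: [-0.5, 1.4, -0.9]
opening: 0.26
```

Run:
```python
from h import *
np.set_printoptions(precision=4,suppress=True)
s=bot.get_state(); print(s['qpos'],s['ee_pos'],s['orientation'])
```

```text
[-0.3199  0.5859 -0.3846  1.9573  0.3352  0.66   -2.5294] [0.4512 0.2965 0.0474] [[-0.0033  0.999  -0.0449]
 [ 0.0049 -0.0449 -0.999 ]
 [-1.     -0.0035 -0.0047]]
```

Emit:
drive_tool:
  steps:
    - {"hand": -1.0, "tx": -0.006, "ty": -0.0017, "tz": -0.008, "rx": 0.0, "ry": 0.0, "rz": 0.0}
    - {"hand": -1.0, "tx": -0.006, "ty": -0.0017, "tz": -0.012, "rx": 0.0, "ry": 0.0, "rz": 0.0}
    - {"hand": -1.0, "tx": -0.006, "ty": -0.0017, "tz": -0.014, "rx": 0.0, "ry": 0.0, "rz": 0.0}
    - {"hand": -1.0, "tx": -0.006, "ty": -0.0017, "tz": -0.014, "rx": 0.0, "ry": 0.0, "rz": 0.0}

```text
clock: 14.3
ee_pos: [0.4457, 0.2951, 0.0337]
orientation: [[-0.002, 0.999, -0.045], [0.005, -0.044, -0.999], [-1.0, -0.002, -0.005]]
contact_force: [0.9, -0.0, 1.7]
opening: 0.257
```

Emit:
drive_tool:
  steps:
    - {"hand": -1.0, "tx": 0.01, "ty": -0.001, "tz": 0.0, "rx": 0.0, "ry": 0.0, "rz": 0.0}
    - {"hand": -1.0, "tx": 0.02, "ty": -0.0014, "tz": 0.0, "rx": 0.0, "ry": 0.0, "rz": 0.0}
    - {"hand": -1.0, "tx": 0.03, "ty": -0.0018, "tz": 0.0, "rx": 0.0, "ry": 0.0, "rz": 0.0}
    - {"hand": -1.0, "tx": 0.04, "ty": -0.0022, "tz": 0.0, "rx": 0.0, "ry": 0.0, "rz": 0.0}
    - {"hand": -1.0, "tx": 0.04, "ty": -0.0022, "tz": 0.0, "rx": 0.0, "ry": 0.0, "rz": 0.0}

```text
clock: 14.8
ee_pos: [0.4884, 0.2924, 0.0338]
orientation: [[-0.0, 0.999, -0.047], [0.006, -0.047, -0.999], [-1.0, -0.0, -0.006]]
contact_force: [1.9, 0.0, 1.1]
opening: 0.258
```

Run:
```python
from h import *
m,f=cam('wrist'); shot('wrist','w6')
a=cv2.imread('pics/w6.png')[0:260,160:480]; cv2.imwrite('pics/w6z.png',cv2.resize(a,None,fx=2.2,fy=2.2,interpolation=cv2.INTER_CUBIC))
print(bot.get_state()['contact_force'],bot.get_state()['qpos'])
```

```text
[ 0.90574486 -0.25281522  1.09480097] [-0.30661626  0.64033587 -0.35625904  1.89155059  0.3356886   0.66523537
 -2.48104272]
```

View pics/w6z.png

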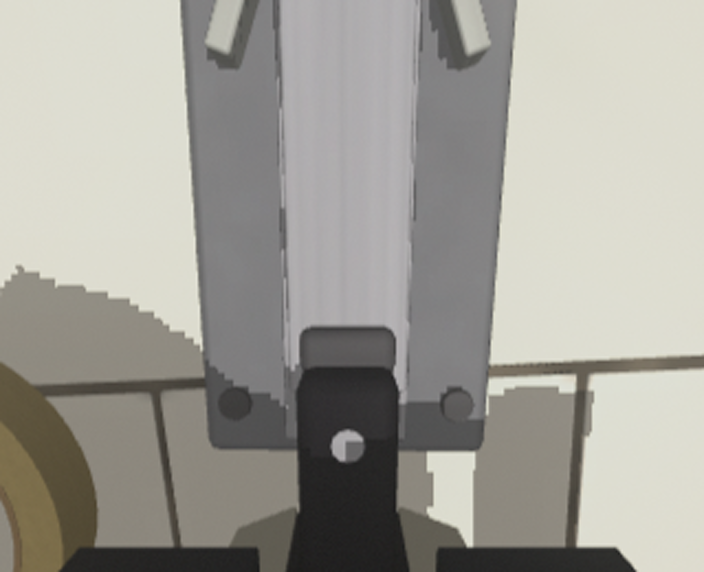

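Blade and base are both centred at column 348 and parallel. Carry on inward.

Emit:
drive_tool:
  steps:
    - {"hand": -1.0, "tx": 0.01, "ty": -0.0005, "tz": 0.0, "rx": 0.0, "ry": 0.0, "rz": 0.0}
    - {"hand": -1.0, "tx": 0.02, "ty": -0.001, "tz": 0.0, "rx": 0.0, "ry": 0.0, "rz": 0.0}
    - {"hand": -1.0, "tx": 0.03, "ty": -0.0014, "tz": 0.0, "rx": 0.0, "ry": 0.0, "rz": 0.0}
    - {"hand": -1.0, "tx": 0.04, "ty": -0.0019, "tz": 0.0, "rx": 0.0, "ry": 0.0, "rz": 0.0}
    - {"hand": -1.0, "tx": 0.045, "ty": -0.0021, "tz": 0.0, "rx": 0.0, "ry": 0.0, "rz": 0.0}
    - {"hand": -1.0, "tx": 0.045, "ty": -0.0021, "tz": 0.0, "rx": 0.0, "ry": 0.0, "rz": 0.0}

```text
clock: 15.45
ee_pos: [0.5342, 0.29, 0.0337]
orientation: [[0.001, 0.999, -0.048], [0.006, -0.048, -0.999], [-1.0, 0.001, -0.006]]
contact_force: [1.0, 0.4, 1.2]
opening: 0.261
```

Emit:
drive_tool:
  steps:
    - {"hand": -1.0, "tx": 0.003, "ty": -0.0001, "tz": 0.0, "rx": 0.0, "ry": 0.0, "rz": 0.0}
    - {"hand": -1.0, "tx": 0.006, "ty": -0.0002, "tz": 0.0, "rx": 0.0, "ry": 0.0, "rz": 0.0}
    - {"hand": -1.0, "tx": 0.007, "ty": -0.0003, "tz": 0.0, "rx": 0.0, "ry": 0.0, "rz": 0.0}
    - {"hand": -1.0, "tx": 0.008, "ty": -0.0003, "tz": 0.0, "rx": 0.0, "ry": 0.0, "rz": 0.0}

```text
clock: 15.85
ee_pos: [0.5419, 0.2898, 0.0336]
orientation: [[0.001, 0.999, -0.047], [0.006, -0.047, -0.999], [-1.0, 0.0, -0.006]]
contact_force: [-1.6, 1.1, 1.5]
opening: 0.258
```

Emit:
drive_tool:
  steps:
    - {"hand": -1.0, "tx": 0.001, "ty": 0.0, "tz": 0.0, "rx": 0.0, "ry": 0.0, "rz": 0.0}
    - {"hand": -1.0, "tx": 0.002, "ty": -0.0001, "tz": 0.0, "rx": 0.0, "ry": 0.0, "rz": 0.0}
    - {"hand": -1.0, "tx": 0.002, "ty": -0.0001, "tz": 0.0, "rx": 0.0, "ry": 0.0, "rz": 0.0}

```text
clock: 16.15
ee_pos: [0.544, 0.2897, 0.0336]
orientation: [[0.001, 0.999, -0.047], [0.006, -0.047, -0.999], [-1.0, 0.0, -0.006]]
contact_force: [-1.1, -0.0, 1.2]
opening: 0.258
```

Emit:
drive_tool:
  steps:
    - {"hand": -1.0, "tx": 0.001, "ty": 0.0, "tz": 0.0, "rx": 0.0, "ry": 0.0, "rz": 0.0}
    - {"hand": -1.0, "tx": 0.002, "ty": -0.0001, "tz": 0.0, "rx": 0.0, "ry": 0.0, "rz": 0.0}
    - {"hand": -1.0, "tx": 0.003, "ty": -0.0001, "tz": 0.0, "rx": 0.0, "ry": 0.0, "rz": 0.0}
    - {"hand": -1.0, "tx": 0.003, "ty": -0.0001, "tz": 0.0, "rx": 0.0, "ry": 0.0, "rz": 0.0}

```text
clock: 16.55
ee_pos: [0.5454, 0.2897, 0.0335]
orientation: [[-0.002, 0.999, -0.047], [0.005, -0.047, -0.999], [-1.0, -0.002, -0.005]]
contact_force: [-6.0, -1.2, 5.4]
opening: 0.258
```

Emit:
drive_tool:
  steps:
    - {"hand": -1.0, "tx": 0.002, "ty": 0.0, "tz": 0.0, "rx": 0.0, "ry": 0.0, "rz": 0.0}
    - {"hand": -1.0, "tx": 0.003, "ty": 0.0, "tz": 0.0, "rx": 0.0, "ry": 0.0, "rz": 0.0}
    - {"hand": -1.0, "tx": 0.003, "ty": 0.0, "tz": 0.0, "rx": 0.0, "ry": 0.0, "rz": 0.0}

```text
clock: 16.85
ee_pos: [0.5455, 0.2898, 0.0334]
orientation: [[-0.007, 0.999, -0.046], [0.004, -0.046, -0.999], [-1.0, -0.007, -0.003]]
contact_force: [-9.0, -0.7, 9.3]
opening: 0.26
```

Emit:
drive_tool:
  steps:
    - {"hand": -1.0, "tx": 0.0, "ty": 0.0, "tz": 0.0, "rx": 0.0, "ry": 0.0, "rz": 0.0}
    - {"hand": -0.1, "tx": 0.0, "ty": 0.0, "tz": 0.0, "rx": 0.0, "ry": 0.0, "rz": 0.0}
    - {"hand": -0.1, "tx": 0.0, "ty": 0.0, "tz": 0.0, "rx": 0.0, "ry": 0.0, "rz": 0.0}
    - {"hand": -0.1, "tx": 0.0, "ty": 0.0, "tz": 0.0, "rx": 0.0, "ry": 0.0, "rz": 0.0}
    - {"hand": -0.1, "tx": 0.0, "ty": 0.0, "tz": 0.01, "rx": 0.0, "ry": 0.0, "rz": 0.0}
    - {"hand": -0.1, "tx": 0.0, "ty": 0.0, "tz": 0.05, "rx": 0.0, "ry": 0.0, "rz": 0.0}
    - {"hand": -0.5, "tx": 0.0, "ty": 0.0, "tz": 0.1, "rx": 0.0, "ry": 0.0, "rz": 0.0}
    - {"hand": -1.0, "tx": 0.0, "ty": 0.0, "tz": 0.145, "rx": 0.0, "ry": 0.0, "rz": 0.0}

```text
clock: 17.65
ee_pos: [0.5455, 0.2899, 0.1808]
orientation: [[-0.007, 0.999, -0.045], [0.004, -0.045, -0.999], [-1.0, -0.007, -0.004]]
contact_force: [0.7, 0.0, 0.6]
opening: 0.324
```

Run:
```python
from h import *
m,f=cam('wrist'); shot('wrist','w7')
a=cv2.imread('pics/w7.png')[0:300,120:520]; cv2.imwrite('pics/w7z.png',cv2.resize(a,None,fx=1.9,fy=1.9,interpolation=cv2.INTER_CUBIC))
print(bot.get_state()['contact_force'],bot.get_state()['qpos'])
```

```text
[1.85038342 1.84081618 5.01629884] [-0.20905999  0.50411261 -0.43012641  1.68119826  0.23543225  0.99919205
 -2.33440216]
```

View pics/w7z.png

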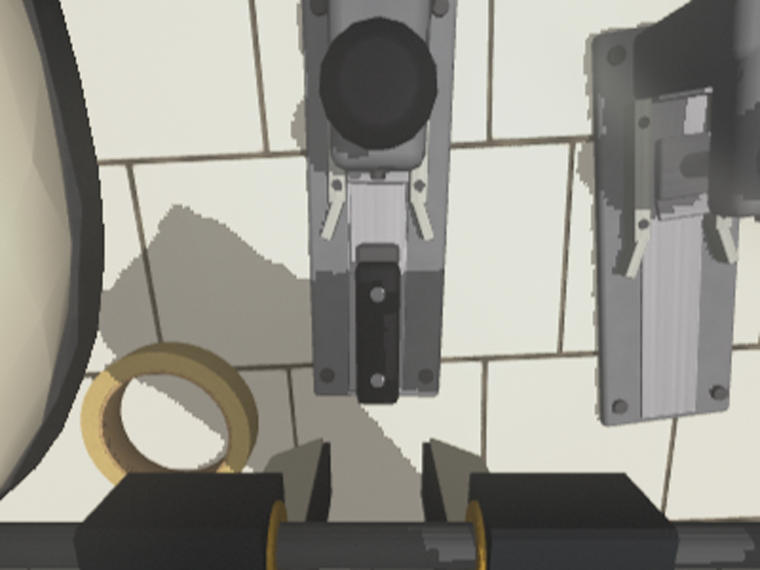

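The gauge sits straight in press 1, and the head lines up with the tool column. Next I press on the blade.

Emit:
drive_tool:
  steps:
    - {"hand": -1.0, "tx": 0.0, "ty": 0.0, "tz": 0.005, "rx": 0.0, "ry": 0.0, "rz": 0.0}
    - {"hand": -1.0, "tx": 0.115, "ty": -0.0055, "tz": 0.0, "rx": 0.0, "ry": 0.0, "rz": 0.0}
    - {"hand": -1.0, "tx": 0.115, "ty": -0.0055, "tz": 0.0, "rx": 0.0, "ry": 0.0, "rz": 0.0}
    - {"hand": -1.0, "tx": 0.115, "ty": -0.0055, "tz": 0.0, "rx": 0.0, "ry": 0.0, "rz": 0.0}
    - {"hand": -1.0, "tx": 0.115, "ty": -0.0055, "tz": -0.01, "rx": 0.0, "ry": 0.0, "rz": 0.0}
    - {"hand": -1.0, "tx": 0.115, "ty": -0.0055, "tz": -0.016, "rx": 0.0, "ry": 0.0, "rz": 0.0}
    - {"hand": -1.0, "tx": 0.115, "ty": -0.0055, "tz": -0.021, "rx": 0.0, "ry": 0.0, "rz": 0.0}
    - {"hand": -1.0, "tx": 0.115, "ty": -0.0055, "tz": -0.023, "rx": 0.0, "ry": 0.0, "rz": 0.0}

```text
clock: 18.5
ee_pos: [0.6625, 0.2877, 0.1653]
orientation: [[0.002, 0.999, -0.043], [0.009, -0.044, -0.999], [-1.0, 0.002, -0.009]]
contact_force: [0.5, 0.1, 0.3]
opening: 0.006
```

Emit:
drive_tool:
  steps:
    - {"hand": -1.0, "tx": 0.0, "ty": 0.0, "tz": -0.002, "rx": 0.0, "ry": 0.0, "rz": 0.0}
    - {"hand": -1.0, "tx": 0.0, "ty": 0.0, "tz": -0.003, "rx": 0.0, "ry": 0.0, "rz": 0.0}
    - {"hand": -1.0, "tx": 0.0, "ty": 0.0, "tz": -0.003, "rx": 0.0, "ry": 0.0, "rz": 0.0}

```text
clock: 18.8
ee_pos: [0.6623, 0.2879, 0.1626]
orientation: [[0.003, 0.999, -0.043], [0.009, -0.043, -0.999], [-1.0, 0.002, -0.009]]
contact_force: [-0.2, 0.0, 0.4]
opening: 0.004
```

Emit:
drive_tool:
  steps:
    - {"hand": -1.0, "tx": 0.0, "ty": -0.003, "tz": -0.003, "rx": 0.0, "ry": 0.0, "rz": 0.0}
    - {"hand": -1.0, "tx": 0.0, "ty": -0.003, "tz": -0.006, "rx": 0.0, "ry": 0.0, "rz": 0.0}
    - {"hand": -1.0, "tx": 0.0, "ty": -0.003, "tz": -0.009, "rx": 0.0, "ry": 0.0, "rz": 0.0}
    - {"hand": -1.0, "tx": 0.0, "ty": -0.003, "tz": -0.0105, "rx": 0.0, "ry": 0.0, "rz": 0.0}
    - {"hand": -1.0, "tx": 0.0, "ty": -0.003, "tz": -0.0105, "rx": 0.0, "ry": 0.0, "rz": 0.0}
    - {"hand": -1.0, "tx": 0.0, "ty": -0.003, "tz": -0.0105, "rx": 0.0, "ry": 0.0, "rz": 0.0}

```text
clock: 19.4
ee_pos: [0.6628, 0.2846, 0.1563]
orientation: [[0.005, 0.999, -0.044], [0.009, -0.044, -0.999], [-1.0, 0.004, -0.009]]
contact_force: [-7.8, -3.9, 19.9]
opening: 0.005
```

Emit:
drive_tool:
  steps:
    - {"hand": -1.0, "tx": 0.0, "ty": 0.0, "tz": 0.02, "rx": 0.0, "ry": 0.0, "rz": 0.0}
    - {"hand": 0.0, "tx": -0.02, "ty": 0.001, "tz": 0.035, "rx": 0.0, "ry": 0.0, "rz": 0.0}
    - {"hand": 0.0, "tx": -0.117, "ty": 0.0054, "tz": 0.035, "rx": 0.0, "ry": 0.0, "rz": 0.0}
    - {"hand": 0.0, "tx": -0.117, "ty": 0.0054, "tz": 0.035, "rx": 0.0, "ry": 0.0, "rz": 0.0}
    - {"hand": 0.0, "tx": -0.117, "ty": 0.0054, "tz": 0.02, "rx": 0.0, "ry": 0.0, "rz": 0.0}
    - {"hand": 0.0, "tx": -0.117, "ty": 0.0054, "tz": -0.03, "rx": 0.0, "ry": 0.0, "rz": 0.0}
    - {"hand": 0.0, "tx": -0.117, "ty": 0.0054, "tz": -0.05, "rx": 0.0, "ry": 0.0, "rz": 0.0}
    - {"hand": 0.0, "tx": -0.117, "ty": 0.0054, "tz": -0.05, "rx": 0.0, "ry": 0.0, "rz": 0.0}

```text
clock: 20.2
ee_pos: [0.5436, 0.2881, 0.1024]
orientation: [[-0.002, 0.999, -0.044], [0.005, -0.044, -0.999], [-1.0, -0.002, -0.005]]
contact_force: [0.1, -0.5, -0.1]
opening: 0.496
```

Emit:
drive_tool:
  steps:
    - {"hand": 0.0, "tx": 0.002, "ty": 0.0018, "tz": -0.04, "rx": 0.0, "ry": 0.0, "rz": 0.0}
    - {"hand": 0.0, "tx": 0.002, "ty": 0.0018, "tz": -0.06, "rx": 0.0, "ry": 0.0, "rz": 0.0}
    - {"hand": 0.0, "tx": 0.002, "ty": 0.0018, "tz": -0.069, "rx": 0.0, "ry": 0.0, "rz": 0.0}
    - {"hand": 0.0, "tx": 0.002, "ty": 0.0018, "tz": -0.069, "rx": 0.0, "ry": 0.0, "rz": 0.0}
    - {"hand": -1.0, "tx": 0.002, "ty": 0.0018, "tz": -0.069, "rx": 0.0, "ry": 0.0, "rz": 0.0}
    - {"hand": -1.0, "tx": 0.002, "ty": 0.0018, "tz": -0.069, "rx": 0.0, "ry": 0.0, "rz": 0.0}
    - {"hand": -1.0, "tx": 0.002, "ty": 0.0018, "tz": -0.069, "rx": 0.0, "ry": 0.0, "rz": 0.0}
    - {"hand": -1.0, "tx": 0.002, "ty": 0.0018, "tz": -0.069, "rx": 0.0, "ry": 0.0, "rz": 0.0}

```text
clock: 21.0
ee_pos: [0.5465, 0.2902, 0.0348]
orientation: [[0.0, 0.999, -0.044], [0.006, -0.044, -0.999], [-1.0, 0.0, -0.006]]
contact_force: [-0.6, -0.5, 6.0]
opening: 0.257
```

Emit:
drive_tool:
  steps:
    - {"hand": -1.0, "tx": 0.0, "ty": 0.0, "tz": 0.0, "rx": 0.0, "ry": 0.0, "rz": 0.0}
    - {"hand": -1.0, "tx": 0.0, "ty": 0.0, "tz": 0.0, "rx": 0.0, "ry": 0.0, "rz": 0.0}

```text
clock: 21.2
ee_pos: [0.5464, 0.2901, 0.0349]
orientation: [[0.0, 0.999, -0.044], [0.006, -0.044, -0.999], [-1.0, 0.0, -0.006]]
contact_force: [0.1, -0.9, -1.8]
opening: 0.261
```

Emit:
drive_tool:
  steps:
    - {"hand": -1.0, "tx": -0.015, "ty": 0.0007, "tz": 0.0003, "rx": 0.0, "ry": 0.0, "rz": 0.0}
    - {"hand": -1.0, "tx": -0.035, "ty": 0.0016, "tz": 0.0003, "rx": 0.0, "ry": 0.0, "rz": 0.0}
    - {"hand": -1.0, "tx": -0.055, "ty": 0.0025, "tz": 0.0003, "rx": 0.0, "ry": 0.0, "rz": 0.0}
    - {"hand": -1.0, "tx": -0.075, "ty": 0.0034, "tz": 0.0003, "rx": 0.0, "ry": 0.0, "rz": 0.0}
    - {"hand": -1.0, "tx": -0.095, "ty": 0.0043, "tz": 0.0003, "rx": 0.0, "ry": 0.0, "rz": 0.0}
    - {"hand": -1.0, "tx": -0.102, "ty": 0.0046, "tz": 0.0003, "rx": 0.0, "ry": 0.0, "rz": 0.0}
    - {"hand": -1.0, "tx": -0.102, "ty": 0.0046, "tz": 0.02, "rx": 0.0, "ry": 0.0, "rz": 0.0}
    - {"hand": -1.0, "tx": -0.102, "ty": 0.0046, "tz": 0.06, "rx": 0.0, "ry": 0.0, "rz": 0.0}

```text
clock: 22.0
ee_pos: [0.4423, 0.2932, 0.0928]
orientation: [[-0.005, 0.999, -0.044], [0.002, -0.044, -0.999], [-1.0, -0.005, -0.002]]
contact_force: [0.9, 0.3, -1.2]
opening: 0.262
```

Emit:
drive_tool:
  steps:
    - {"hand": -1.0, "tx": -0.015, "ty": -0.04, "tz": 0.0, "rx": 0.0, "ry": 0.0, "rz": 4.0}
    - {"hand": -1.0, "tx": -0.02, "ty": -0.08, "tz": 0.0, "rx": 0.0, "ry": 0.0, "rz": 8.0}
    - {"hand": -1.0, "tx": -0.02, "ty": -0.12, "tz": 0.0, "rx": 0.0, "ry": 0.0, "rz": 8.2}
    - {"hand": -1.0, "tx": -0.02, "ty": -0.16, "tz": 0.0, "rx": 0.0, "ry": 0.0, "rz": 8.2}
    - {"hand": -1.0, "tx": -0.02, "ty": -0.191, "tz": 0.0, "rx": 0.0, "ry": 0.0, "rz": 8.2}
    - {"hand": -1.0, "tx": -0.02, "ty": -0.191, "tz": -0.03, "rx": 0.0, "ry": 0.0, "rz": 8.2}
    - {"hand": -1.0, "tx": -0.02, "ty": -0.191, "tz": -0.045, "rx": 0.0, "ry": 0.0, "rz": 8.2}
    - {"hand": -1.0, "tx": -0.02, "ty": -0.191, "tz": -0.045, "rx": 0.0, "ry": 0.0, "rz": 8.2}

```text
clock: 22.8
ee_pos: [0.4213, 0.1011, 0.0463]
orientation: [[-0.009, 0.995, 0.098], [0.001, 0.098, -0.995], [-1.0, -0.009, -0.002]]
contact_force: [-0.2, 0.7, -0.9]
opening: 0.26
```

```bash
cat >> h.py <<'E'
def fitbase(name):
    """edges along image rows: print gray profile transitions for base & blade"""
    im=cv2.cvtColor(cv2.imread(f'pics/{name}.png'),cv2.COLOR_BGR2GRAY).astype(float)
    for r in (10,40,70,100):
        g=np.abs(np.diff(cv2.GaussianBlur(im,(3,3),0)[r,180:460])); 
        k=[i for i in range(1,279) if g[i]>6 and g[i]>=g[i-1] and g[i]>g[i+1]]
        print(r,[(i+180,int(g[i])) for i in k])
E
python3 - <<'E'
from h import *
np.set_printoptions(precision=4,suppress=True)
s=bot.get_state(); print(s['qpos'],s['ee_pos'],s['orientation'])
m,f=cam('wrist'); shot('wrist','w8'); fitbase('w8')
a=cv2.imread('pics/w8.png')[0:260,160:480]; cv2.imwrite('pics/w8z.png',cv2.resize(a,None,fx=2.2,fy=2.2,interpolation=cv2.INTER_CUBIC))
E
```

```text
[ 0.0163  0.4542 -0.3604  2.204   0.3004  0.5373 -2.0442] [0.4213 0.1011 0.0463] [[-0.0088  0.9951  0.0981]
 [ 0.0007  0.0981 -0.9952]
 [-1.     -0.0087 -0.0015]]
10 [(205, 39), (210, 52), (241, 41), (244, 6), (281, 22), (285, 28), (288, 26), (349, 16), (383, 38), (421, 40), (427, 40)]
40 [(202, 9), (205, 18), (211, 33), (243, 51), (246, 7), (282, 19), (287, 21), (289, 20), (348, 16), (381, 47), (415, 39), (421, 40)]
70 [(245, 48), (248, 6), (283, 13), (285, 21), (290, 26), (347, 15), (379, 52), (409, 6)]
100 [(204, 32), (214, 20), (220, 16), (247, 41), (251, 6), (255, 11), (268, 14), (285, 17), (287, 26), (290, 26), (346, 16), (354, 17), (370, 10), (377, 40)]
```

View pics/w8z.png

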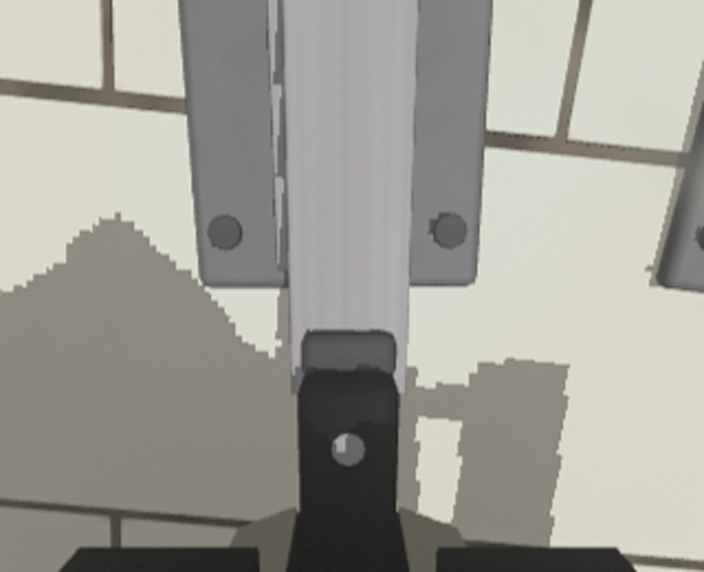

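Press 2: base centre is at 312 and blade at 318.5, parallel. I'll shift 3.7 mm left, lower, and insert.

Emit:
drive_tool:
  steps:
    - {"hand": -1.0, "tx": -0.0004, "ty": 0.0037, "tz": -0.008, "rx": 0.0, "ry": 0.0, "rz": 0.0}
    - {"hand": -1.0, "tx": -0.0004, "ty": 0.0037, "tz": -0.0112, "rx": 0.0, "ry": 0.0, "rz": 0.0}
    - {"hand": -1.0, "tx": -0.0004, "ty": 0.0037, "tz": -0.0112, "rx": 0.0, "ry": 0.0, "rz": 0.0}
    - {"hand": -1.0, "tx": 0.0096, "ty": 0.0047, "tz": -0.0112, "rx": 0.0, "ry": 0.0, "rz": 0.0}
    - {"hand": -1.0, "tx": 0.02, "ty": 0.0057, "tz": -0.0112, "rx": 0.0, "ry": 0.0, "rz": 0.0}
    - {"hand": -1.0, "tx": 0.03, "ty": 0.0067, "tz": -0.0112, "rx": 0.0, "ry": 0.0, "rz": 0.0}
    - {"hand": -1.0, "tx": 0.04, "ty": 0.0077, "tz": -0.0112, "rx": 0.0, "ry": 0.0, "rz": 0.0}
    - {"hand": -1.0, "tx": 0.04, "ty": 0.0077, "tz": -0.0112, "rx": 0.0, "ry": 0.0, "rz": 0.0}

```text
clock: 23.65
ee_pos: [0.4645, 0.1098, 0.0364]
orientation: [[-0.005, 0.995, 0.098], [0.002, 0.098, -0.995], [-1.0, -0.005, -0.003]]
contact_force: [-0.3, 0.2, -2.1]
opening: 0.259
```

Run:
```python
from h import *
shot('wrist','w9'); fitbase('w9'); print(bot.get_state()['contact_force'])
```

```text
10 [(215, 39), (220, 59), (244, 42), (248, 6), (259, 24), (271, 35), (277, 16), (288, 17), (352, 17), (358, 19), (369, 34), (381, 17), (394, 34), (442, 42), (448, 47)]
40 [(215, 34), (218, 8), (220, 47), (247, 43), (250, 6), (286, 19), (289, 31), (351, 18), (392, 39), (436, 34), (442, 37)]
70 [(216, 36), (221, 41), (249, 50), (252, 7), (287, 10), (290, 30), (350, 27), (352, 8), (390, 42), (430, 43), (436, 40)]
100 [(206, 29), (216, 30), (221, 53), (251, 52), (254, 7), (288, 7), (291, 24), (349, 22), (388, 46), (424, 40), (429, 44)]
[-0.11308023  0.82163328 -1.38404214]
```

Emit:
drive_tool:
  steps:
    - {"hand": -1.0, "tx": 0.01, "ty": 0.001, "tz": -0.001, "rx": 0.0, "ry": 0.0, "rz": 0.0}
    - {"hand": -1.0, "tx": 0.02, "ty": 0.002, "tz": -0.001, "rx": 0.0, "ry": 0.0, "rz": 0.0}
    - {"hand": -1.0, "tx": 0.03, "ty": 0.003, "tz": -0.001, "rx": 0.0, "ry": 0.0, "rz": 0.0}
    - {"hand": -1.0, "tx": 0.04, "ty": 0.004, "tz": -0.001, "rx": 0.0, "ry": 0.0, "rz": 0.0}
    - {"hand": -1.0, "tx": 0.048, "ty": 0.0047, "tz": -0.001, "rx": 0.0, "ry": 0.0, "rz": 0.0}
    - {"hand": -1.0, "tx": 0.048, "ty": 0.0047, "tz": -0.001, "rx": 0.0, "ry": 0.0, "rz": 0.0}

```text
clock: 24.3
ee_pos: [0.5128, 0.1146, 0.0352]
orientation: [[-0.005, 0.995, 0.098], [0.002, 0.098, -0.995], [-1.0, -0.005, -0.003]]
contact_force: [0.3, 0.1, 0.4]
opening: 0.254
```

Emit:
drive_tool:
  steps:
    - {"hand": -1.0, "tx": 0.003, "ty": 0.0003, "tz": 0.0, "rx": 0.0, "ry": 0.0, "rz": 0.0}
    - {"hand": -1.0, "tx": 0.006, "ty": 0.0006, "tz": 0.0, "rx": 0.0, "ry": 0.0, "rz": 0.0}
    - {"hand": -1.0, "tx": 0.008, "ty": 0.0008, "tz": 0.0, "rx": 0.0, "ry": 0.0, "rz": 0.0}
    - {"hand": -1.0, "tx": 0.009, "ty": 0.0009, "tz": 0.0, "rx": 0.0, "ry": 0.0, "rz": 0.0}
    - {"hand": -1.0, "tx": 0.009, "ty": 0.0009, "tz": 0.0, "rx": 0.0, "ry": 0.0, "rz": 0.0}

```text
clock: 24.8
ee_pos: [0.522, 0.1155, 0.0352]
orientation: [[-0.005, 0.995, 0.098], [0.002, 0.098, -0.995], [-1.0, -0.004, -0.003]]
contact_force: [-0.5, -0.5, -0.2]
opening: 0.26
```

Emit:
drive_tool:
  steps:
    - {"hand": -1.0, "tx": 0.001, "ty": 0.0001, "tz": 0.0, "rx": 0.0, "ry": 0.0, "rz": 0.0}
    - {"hand": -1.0, "tx": 0.002, "ty": 0.0002, "tz": 0.0, "rx": 0.0, "ry": 0.0, "rz": 0.0}
    - {"hand": -1.0, "tx": 0.003, "ty": 0.0003, "tz": 0.0, "rx": 0.0, "ry": 0.0, "rz": 0.0}
    - {"hand": -1.0, "tx": 0.003, "ty": 0.0003, "tz": 0.0, "rx": 0.0, "ry": 0.0, "rz": 0.0}

```text
clock: 25.2
ee_pos: [0.523, 0.1155, 0.0348]
orientation: [[-0.008, 0.995, 0.098], [0.001, 0.098, -0.995], [-1.0, -0.008, -0.002]]
contact_force: [-6.0, -0.7, 2.8]
opening: 0.257
```

Emit:
drive_tool:
  steps:
    - {"hand": -1.0, "tx": 0.001, "ty": 0.0001, "tz": 0.0, "rx": 0.0, "ry": 0.0, "rz": 0.0}
    - {"hand": -1.0, "tx": 0.002, "ty": 0.0002, "tz": 0.0, "rx": 0.0, "ry": 0.0, "rz": 0.0}
    - {"hand": -1.0, "tx": 0.002, "ty": 0.0002, "tz": 0.0, "rx": 0.0, "ry": 0.0, "rz": 0.0}

```text
clock: 25.5
ee_pos: [0.5231, 0.1154, 0.0348]
orientation: [[-0.012, 0.995, 0.098], [-0.0, 0.098, -0.995], [-1.0, -0.012, -0.001]]
contact_force: [-8.7, -0.7, 7.7]
opening: 0.26
```

Emit:
drive_tool:
  steps:
    - {"hand": -1.0, "tx": 0.0, "ty": 0.0, "tz": 0.0, "rx": 0.0, "ry": 0.0, "rz": 0.0}
    - {"hand": -0.1, "tx": 0.0, "ty": 0.0, "tz": 0.0, "rx": 0.0, "ry": 0.0, "rz": 0.0}
    - {"hand": -0.1, "tx": 0.0, "ty": 0.0, "tz": 0.0, "rx": 0.0, "ry": 0.0, "rz": 0.0}
    - {"hand": -0.1, "tx": 0.0, "ty": 0.0, "tz": 0.0, "rx": 0.0, "ry": 0.0, "rz": 0.0}
    - {"hand": -0.1, "tx": 0.0, "ty": 0.0, "tz": 0.01, "rx": 0.0, "ry": 0.0, "rz": 0.0}
    - {"hand": -0.1, "tx": 0.0, "ty": 0.0, "tz": 0.05, "rx": 0.0, "ry": 0.0, "rz": 0.0}
    - {"hand": -0.5, "tx": 0.0, "ty": 0.0, "tz": 0.1, "rx": 0.0, "ry": 0.0, "rz": 0.0}
    - {"hand": -1.0, "tx": 0.0, "ty": 0.0, "tz": 0.148, "rx": 0.0, "ry": 0.0, "rz": 0.0}

```text
clock: 26.3
ee_pos: [0.5227, 0.1156, 0.1849]
orientation: [[-0.012, 0.995, 0.099], [0.0, 0.099, -0.995], [-1.0, -0.012, -0.002]]
contact_force: [1.4, -0.4, -1.3]
opening: 0.323
```

Emit:
drive_tool:
  steps:
    - {"hand": -1.0, "tx": 0.0, "ty": 0.0, "tz": 0.0, "rx": 0.0, "ry": 0.0, "rz": 0.0}
    - {"hand": -1.0, "tx": 0.115, "ty": 0.0114, "tz": 0.0, "rx": 0.0, "ry": 0.0, "rz": 0.0}
    - {"hand": -1.0, "tx": 0.115, "ty": 0.0114, "tz": 0.0, "rx": 0.0, "ry": 0.0, "rz": 0.0}
    - {"hand": -1.0, "tx": 0.115, "ty": 0.0114, "tz": 0.0, "rx": 0.0, "ry": 0.0, "rz": 0.0}
    - {"hand": -1.0, "tx": 0.115, "ty": 0.0114, "tz": -0.01, "rx": 0.0, "ry": 0.0, "rz": 0.0}
    - {"hand": -1.0, "tx": 0.115, "ty": 0.0114, "tz": -0.015, "rx": 0.0, "ry": 0.0, "rz": 0.0}

```text
clock: 26.9
ee_pos: [0.6363, 0.1269, 0.1682]
orientation: [[-0.015, 0.995, 0.099], [0.0, 0.099, -0.995], [-1.0, -0.015, -0.002]]
contact_force: [-0.5, -0.1, 0.6]
opening: 0.003
```

Run:
```python
from h import *
shot('wrist','w10'); shot('top','t10'); shot('scene','s10')
a=cv2.imread('pics/w10.png')[60:310,160:480]; b=cv2.imread('pics/t10.png')[130:290,190:510];c=cv2.imread('pics/s10.png')[165:325,130:450]
cv2.imwrite('pics/c10.png',cv2.resize(np.hstack([a,np.vstack([b,c])[:250]]),None,fx=1.24,fy=1.24,interpolation=cv2.INTER_CUBIC))
```

```text
(no output)
```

View pics/c10.png

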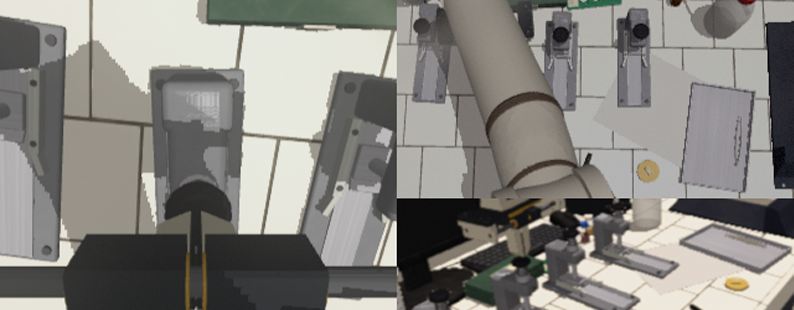

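The tip is centred on head 2, so I'll press, levelling the small pitch as I go.

Emit:
drive_tool:
  steps:
    - {"hand": -1.0, "tx": 0.0, "ty": 0.0, "tz": -0.007, "rx": 0.0, "ry": -0.8, "rz": 0.0}
    - {"hand": -1.0, "tx": 0.0, "ty": 0.0, "tz": -0.011, "rx": 0.0, "ry": -0.8, "rz": 0.0}
    - {"hand": -1.0, "tx": 0.0, "ty": 0.0, "tz": -0.014, "rx": 0.0, "ry": -0.8, "rz": 0.0}
    - {"hand": -1.0, "tx": 0.0, "ty": 0.0, "tz": -0.0165, "rx": 0.0, "ry": -0.8, "rz": 0.0}
    - {"hand": -1.0, "tx": 0.0, "ty": 0.0, "tz": -0.0165, "rx": 0.0, "ry": -0.8, "rz": 0.0}
    - {"hand": -1.0, "tx": 0.0, "ty": 0.0, "tz": -0.0165, "rx": 0.0, "ry": -0.8, "rz": 0.0}

```text
clock: 27.65
ee_pos: [0.6349, 0.127, 0.1562]
orientation: [[-0.002, 0.995, 0.1], [-0.002, 0.1, -0.995], [-1.0, -0.002, 0.001]]
contact_force: [-10.9, -3.3, 22.6]
opening: 0.005
```

Emit:
drive_tool:
  steps:
    - {"hand": -1.0, "tx": 0.0, "ty": 0.0, "tz": 0.02, "rx": 0.0, "ry": 0.0, "rz": 0.0}
    - {"hand": 0.0, "tx": -0.02, "ty": -0.002, "tz": 0.035, "rx": 0.0, "ry": 0.0, "rz": 0.0}
    - {"hand": 0.0, "tx": -0.114, "ty": -0.0114, "tz": 0.035, "rx": 0.0, "ry": 0.0, "rz": 0.0}
    - {"hand": 0.0, "tx": -0.114, "ty": -0.0114, "tz": 0.035, "rx": 0.0, "ry": 0.0, "rz": 0.0}
    - {"hand": 0.0, "tx": -0.114, "ty": -0.0114, "tz": 0.02, "rx": 0.0, "ry": 0.0, "rz": 0.0}
    - {"hand": 0.0, "tx": -0.114, "ty": -0.0114, "tz": -0.03, "rx": 0.0, "ry": 0.0, "rz": 0.0}
    - {"hand": 0.0, "tx": -0.114, "ty": -0.0114, "tz": -0.05, "rx": 0.0, "ry": 0.0, "rz": 0.0}
    - {"hand": 0.0, "tx": -0.114, "ty": -0.0114, "tz": -0.05, "rx": 0.0, "ry": 0.0, "rz": 0.0}

```text
clock: 28.45
ee_pos: [0.5181, 0.1148, 0.1037]
orientation: [[-0.008, 0.995, 0.1], [-0.003, 0.1, -0.995], [-1.0, -0.008, 0.002]]
contact_force: [-0.3, 0.4, 0.8]
opening: 0.492
```

Emit:
drive_tool:
  steps:
    - {"hand": 0.0, "tx": 0.005, "ty": 0.0007, "tz": -0.04, "rx": 0.0, "ry": -0.4, "rz": 0.0}
    - {"hand": 0.0, "tx": 0.005, "ty": 0.0007, "tz": -0.06, "rx": 0.0, "ry": -0.4, "rz": 0.0}
    - {"hand": 0.0, "tx": 0.005, "ty": 0.0007, "tz": -0.0695, "rx": 0.0, "ry": -0.4, "rz": 0.0}
    - {"hand": 0.0, "tx": 0.005, "ty": 0.0007, "tz": -0.0695, "rx": 0.0, "ry": -0.4, "rz": 0.0}
    - {"hand": -1.0, "tx": 0.005, "ty": 0.0007, "tz": -0.0695, "rx": 0.0, "ry": -0.4, "rz": 0.0}
    - {"hand": -1.0, "tx": 0.005, "ty": 0.0007, "tz": -0.0695, "rx": 0.0, "ry": -0.4, "rz": 0.0}
    - {"hand": -1.0, "tx": 0.005, "ty": 0.0007, "tz": -0.0695, "rx": 0.0, "ry": -0.4, "rz": 0.0}
    - {"hand": -1.0, "tx": 0.005, "ty": 0.0007, "tz": -0.0695, "rx": 0.0, "ry": -0.4, "rz": 0.0}

```text
clock: 29.25
ee_pos: [0.524, 0.1156, 0.0353]
orientation: [[0.001, 0.995, 0.099], [-0.003, 0.099, -0.995], [-1.0, 0.001, 0.003]]
contact_force: [-1.5, -0.5, 5.5]
opening: 0.26
```

Emit:
drive_tool:
  steps:
    - {"hand": -1.0, "tx": 0.0, "ty": 0.0, "tz": 0.0, "rx": 0.0, "ry": 0.0, "rz": 0.0}
    - {"hand": -1.0, "tx": 0.0, "ty": 0.0, "tz": 0.0, "rx": 0.0, "ry": 0.0, "rz": 0.0}

```text
clock: 29.45
ee_pos: [0.5239, 0.1155, 0.0354]
orientation: [[0.001, 0.995, 0.099], [-0.003, 0.099, -0.995], [-1.0, 0.001, 0.003]]
contact_force: [-0.2, -0.0, -0.7]
opening: 0.261
```

Emit:
drive_tool:
  steps:
    - {"hand": -1.0, "tx": -0.015, "ty": -0.0015, "tz": 0.0003, "rx": 0.0, "ry": 0.0, "rz": 0.0}
    - {"hand": -1.0, "tx": -0.035, "ty": -0.0035, "tz": 0.0003, "rx": 0.0, "ry": 0.0, "rz": 0.0}
    - {"hand": -1.0, "tx": -0.055, "ty": -0.0055, "tz": 0.0003, "rx": 0.0, "ry": 0.0, "rz": 0.0}
    - {"hand": -1.0, "tx": -0.075, "ty": -0.0075, "tz": 0.0003, "rx": 0.0, "ry": 0.0, "rz": 0.0}
    - {"hand": -1.0, "tx": -0.095, "ty": -0.0095, "tz": 0.0003, "rx": 0.0, "ry": 0.0, "rz": 0.0}
    - {"hand": -1.0, "tx": -0.102, "ty": -0.0102, "tz": 0.0003, "rx": 0.0, "ry": 0.0, "rz": 0.0}
    - {"hand": -1.0, "tx": -0.102, "ty": -0.0102, "tz": 0.02, "rx": 0.0, "ry": 0.0, "rz": 0.0}
    - {"hand": -1.0, "tx": -0.102, "ty": -0.0102, "tz": 0.06, "rx": 0.0, "ry": 0.0, "rz": 0.0}

```text
clock: 30.25
ee_pos: [0.4198, 0.1049, 0.094]
orientation: [[-0.005, 0.995, 0.1], [-0.003, 0.1, -0.995], [-1.0, -0.005, 0.003]]
contact_force: [1.6, -0.0, -1.5]
opening: 0.253
```

Emit:
drive_tool:
  steps:
    - {"hand": -1.0, "tx": 0.0, "ty": -0.04, "tz": 0.0, "rx": 0.0, "ry": 0.0, "rz": -3.0}
    - {"hand": -1.0, "tx": 0.007, "ty": -0.08, "tz": 0.0, "rx": 0.0, "ry": 0.0, "rz": -6.8}
    - {"hand": -1.0, "tx": 0.007, "ty": -0.12, "tz": 0.0, "rx": 0.0, "ry": 0.0, "rz": -6.8}
    - {"hand": -1.0, "tx": 0.007, "ty": -0.1235, "tz": 0.0, "rx": 0.0, "ry": 0.0, "rz": -6.8}
    - {"hand": -1.0, "tx": 0.007, "ty": -0.1235, "tz": -0.03, "rx": 0.0, "ry": 0.0, "rz": -6.8}
    - {"hand": -1.0, "tx": 0.007, "ty": -0.1235, "tz": -0.048, "rx": 0.0, "ry": 0.0, "rz": -6.8}
    - {"hand": -1.0, "tx": 0.007, "ty": -0.1235, "tz": -0.048, "rx": 0.0, "ry": 0.0, "rz": -6.8}

```text
clock: 30.95
ee_pos: [0.4253, -0.0183, 0.0443]
orientation: [[-0.009, 1.0, -0.018], [-0.002, -0.018, -1.0], [-1.0, -0.009, 0.002]]
contact_force: [-0.3, -0.3, -2.4]
opening: 0.256
```

Run:
```python
from h import *
np.set_printoptions(precision=4,suppress=True)
s=bot.get_state(); print(s['qpos'],s['ee_pos'],s['orientation'])
m,f=cam('wrist'); shot('wrist','w11'); fitbase('w11')
a=cv2.imread('pics/w11.png')[0:260,160:480]; cv2.imwrite('pics/w11z.png',cv2.resize(a,None,fx=2.2,fy=2.2,interpolation=cv2.INTER_CUBIC))
```

```text
[ 0.2533  0.4441 -0.3169  2.2224  0.2764  0.5205 -1.8664] [ 0.4253 -0.0183  0.0443] [[-0.0093  0.9998 -0.0184]
 [-0.0022 -0.0184 -0.9998]
 [-1.     -0.0092  0.0023]]
10 [(183, 40), (188, 46), (244, 45), (248, 6), (282, 19), (288, 23), (348, 20), (388, 45), (400, 40), (406, 40)]
40 [(187, 39), (193, 39), (246, 47), (249, 6), (284, 20), (288, 27), (347, 19), (386, 47), (398, 44), (404, 46)]
70 [(248, 45), (251, 6), (285, 19), (289, 27), (346, 18), (381, 6), (384, 43)]
100 [(250, 48), (253, 7), (256, 17), (272, 20), (287, 13), (290, 26), (345, 19), (358, 19), (362, 9), (376, 14), (382, 39)]
```

View pics/w11z.png

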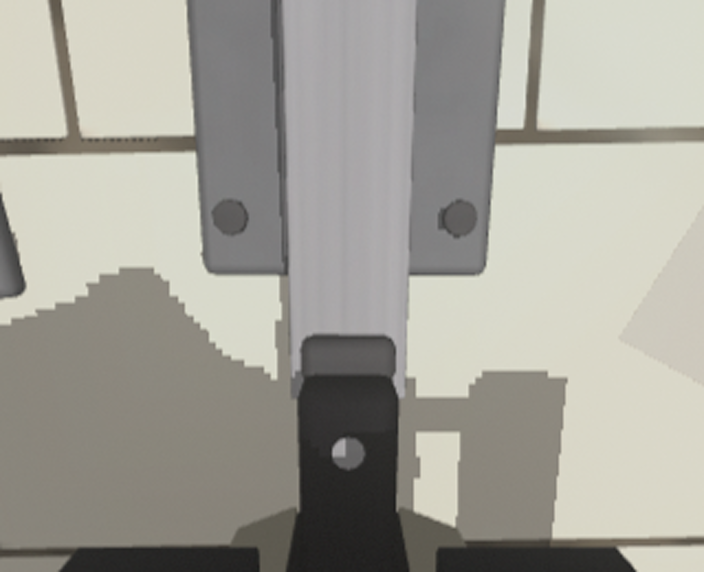

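Press 3: base centre 316, blade 318, parallel. Shift about 1 mm, lower and insert.

Emit:
drive_tool:
  steps:
    - {"hand": -1.0, "tx": 0.0, "ty": 0.0011, "tz": -0.005, "rx": 0.0, "ry": -0.5, "rz": 0.0}
    - {"hand": -1.0, "tx": 0.0, "ty": 0.0011, "tz": -0.0085, "rx": 0.0, "ry": -0.5, "rz": 0.0}
    - {"hand": -1.0, "tx": 0.0, "ty": 0.0011, "tz": -0.0085, "rx": 0.0, "ry": -0.5, "rz": 0.0}
    - {"hand": -1.0, "tx": 0.01, "ty": 0.0009, "tz": -0.0085, "rx": 0.0, "ry": -0.5, "rz": 0.0}
    - {"hand": -1.0, "tx": 0.02, "ty": 0.0007, "tz": -0.0085, "rx": 0.0, "ry": -0.5, "rz": 0.0}
    - {"hand": -1.0, "tx": 0.03, "ty": 0.0005, "tz": -0.0085, "rx": 0.0, "ry": -0.5, "rz": 0.0}
    - {"hand": -1.0, "tx": 0.04, "ty": 0.0004, "tz": -0.0085, "rx": 0.0, "ry": -0.5, "rz": 0.0}
    - {"hand": -1.0, "tx": 0.04, "ty": 0.0004, "tz": -0.0085, "rx": 0.0, "ry": -0.5, "rz": 0.0}

```text
clock: 31.8
ee_pos: [0.4687, -0.0176, 0.0371]
orientation: [[0.004, 1.0, -0.018], [-0.002, -0.018, -1.0], [-1.0, 0.004, 0.002]]
contact_force: [0.4, -0.2, -1.7]
opening: 0.26
```

Run:
```python
from h import *
shot('wrist','w12'); fitbase('w12'); print(bot.get_state()['contact_force'])
```

```text
10 [(186, 47), (245, 48), (248, 6), (257, 25), (268, 31), (275, 15), (285, 9), (288, 29), (347, 11), (351, 21), (360, 19), (371, 35), (383, 23), (394, 34), (404, 46), (410, 42)]
40 [(184, 44), (190, 53), (246, 44), (250, 7), (289, 21), (346, 10), (350, 19), (391, 41), (402, 47), (408, 41)]
70 [(188, 41), (194, 53), (249, 52), (252, 7), (285, 19), (289, 36), (345, 8), (349, 21), (389, 49), (400, 47), (406, 46)]
100 [(193, 38), (198, 47), (251, 48), (254, 7), (287, 19), (290, 35), (345, 7), (348, 21), (387, 48), (398, 43), (404, 48)]
[-0.5186163   0.5853552  -1.43919338]
```

Emit:
drive_tool:
  steps:
    - {"hand": -1.0, "tx": 0.008, "ty": -0.0006, "tz": -0.0015, "rx": 0.0, "ry": -0.0, "rz": 0.0}
    - {"hand": -1.0, "tx": 0.018, "ty": -0.0008, "tz": -0.0015, "rx": 0.0, "ry": 0.0, "rz": 0.0}
    - {"hand": -1.0, "tx": 0.028, "ty": -0.001, "tz": -0.0015, "rx": 0.0, "ry": 0.0, "rz": 0.0}
    - {"hand": -1.0, "tx": 0.038, "ty": -0.0012, "tz": -0.0015, "rx": 0.0, "ry": 0.0, "rz": 0.0}
    - {"hand": -1.0, "tx": 0.048, "ty": -0.0014, "tz": -0.0015, "rx": 0.0, "ry": 0.0, "rz": 0.0}
    - {"hand": -1.0, "tx": 0.048, "ty": -0.0014, "tz": -0.0015, "rx": 0.0, "ry": 0.0, "rz": 0.0}

```text
clock: 32.45
ee_pos: [0.5173, -0.019, 0.0355]
orientation: [[0.004, 1.0, -0.018], [-0.002, -0.018, -1.0], [-1.0, 0.004, 0.002]]
contact_force: [-0.8, 0.2, -0.9]
opening: 0.254
```

Emit:
drive_tool:
  steps:
    - {"hand": -1.0, "tx": 0.003, "ty": 0.0, "tz": 0.0, "rx": 0.0, "ry": 0.0, "rz": 0.0}
    - {"hand": -1.0, "tx": 0.006, "ty": -0.0001, "tz": 0.0, "rx": 0.0, "ry": 0.0, "rz": 0.0}
    - {"hand": -1.0, "tx": 0.009, "ty": -0.0002, "tz": 0.0, "rx": 0.0, "ry": 0.0, "rz": 0.0}
    - {"hand": -1.0, "tx": 0.01, "ty": -0.0002, "tz": 0.0, "rx": 0.0, "ry": 0.0, "rz": 0.0}
    - {"hand": -1.0, "tx": 0.01, "ty": -0.0002, "tz": 0.0, "rx": 0.0, "ry": 0.0, "rz": 0.0}

```text
clock: 32.95
ee_pos: [0.5277, -0.0192, 0.0354]
orientation: [[0.005, 1.0, -0.018], [-0.002, -0.018, -1.0], [-1.0, 0.005, 0.001]]
contact_force: [0.7, 0.6, 0.2]
opening: 0.26
```

Emit:
drive_tool:
  steps:
    - {"hand": -1.0, "tx": 0.001, "ty": 0.0, "tz": 0.0, "rx": 0.0, "ry": 0.0, "rz": 0.0}
    - {"hand": -1.0, "tx": 0.002, "ty": 0.0, "tz": 0.0, "rx": 0.0, "ry": 0.0, "rz": 0.0}
    - {"hand": -1.0, "tx": 0.003, "ty": -0.0001, "tz": 0.0, "rx": 0.0, "ry": 0.0, "rz": 0.0}
    - {"hand": -1.0, "tx": 0.003, "ty": -0.0001, "tz": 0.0, "rx": 0.0, "ry": 0.0, "rz": 0.0}

```text
clock: 33.35
ee_pos: [0.5311, -0.0193, 0.0354]
orientation: [[0.006, 1.0, -0.018], [-0.001, -0.018, -1.0], [-1.0, 0.006, 0.001]]
contact_force: [-0.5, -0.1, 1.2]
opening: 0.259
```

Emit:
drive_tool:
  steps:
    - {"hand": -1.0, "tx": 0.001, "ty": 0.0, "tz": 0.0, "rx": 0.0, "ry": 0.0, "rz": 0.0}
    - {"hand": -1.0, "tx": 0.002, "ty": 0.0, "tz": 0.0, "rx": 0.0, "ry": 0.0, "rz": 0.0}
    - {"hand": -1.0, "tx": 0.0025, "ty": 0.0, "tz": 0.0, "rx": 0.0, "ry": 0.0, "rz": 0.0}
    - {"hand": -1.0, "tx": 0.0025, "ty": 0.0, "tz": 0.0, "rx": 0.0, "ry": 0.0, "rz": 0.0}

```text
clock: 33.75
ee_pos: [0.5325, -0.0194, 0.0354]
orientation: [[0.003, 1.0, -0.018], [-0.002, -0.018, -1.0], [-1.0, 0.003, 0.002]]
contact_force: [-4.0, 0.5, 6.3]
opening: 0.257
```

Emit:
drive_tool:
  steps:
    - {"hand": -1.0, "tx": 0.002, "ty": 0.0, "tz": 0.0, "rx": 0.0, "ry": 0.0, "rz": 0.0}
    - {"hand": -1.0, "tx": 0.003, "ty": 0.0, "tz": 0.0, "rx": 0.0, "ry": 0.0, "rz": 0.0}
    - {"hand": -1.0, "tx": 0.003, "ty": 0.0, "tz": 0.0, "rx": 0.0, "ry": 0.0, "rz": 0.0}

```text
clock: 34.05
ee_pos: [0.5326, -0.0194, 0.0353]
orientation: [[-0.002, 1.0, -0.018], [-0.003, -0.018, -1.0], [-1.0, -0.002, 0.003]]
contact_force: [-10.4, 0.5, 12.4]
opening: 0.259
```

Emit:
drive_tool:
  steps:
    - {"hand": -1.0, "tx": 0.0, "ty": 0.0, "tz": 0.0, "rx": 0.0, "ry": 0.0, "rz": 0.0}
    - {"hand": -0.1, "tx": 0.0, "ty": 0.0, "tz": 0.0, "rx": 0.0, "ry": 0.0, "rz": 0.0}
    - {"hand": -0.1, "tx": 0.0, "ty": 0.0, "tz": 0.0, "rx": 0.0, "ry": 0.0, "rz": 0.0}
    - {"hand": -0.1, "tx": 0.0, "ty": 0.0, "tz": 0.0, "rx": 0.0, "ry": 0.0, "rz": 0.0}
    - {"hand": -0.1, "tx": 0.0, "ty": 0.0, "tz": 0.01, "rx": 0.0, "ry": 0.0, "rz": 0.0}
    - {"hand": -0.1, "tx": 0.0, "ty": 0.0, "tz": 0.05, "rx": 0.0, "ry": 0.0, "rz": 0.0}
    - {"hand": -0.5, "tx": 0.0, "ty": 0.0, "tz": 0.1, "rx": 0.0, "ry": 0.0, "rz": 0.0}
    - {"hand": -1.0, "tx": 0.0, "ty": 0.0, "tz": 0.148, "rx": 0.0, "ry": 0.0, "rz": 0.0}

```text
clock: 34.85
ee_pos: [0.5324, -0.0191, 0.1855]
orientation: [[-0.003, 1.0, -0.018], [-0.002, -0.018, -1.0], [-1.0, -0.003, 0.002]]
contact_force: [1.0, -0.2, 0.2]
opening: 0.326
```

Emit:
drive_tool:
  steps:
    - {"hand": -1.0, "tx": 0.0, "ty": 0.0, "tz": 0.0, "rx": 0.0, "ry": 0.0, "rz": 0.0}
    - {"hand": -1.0, "tx": 0.115, "ty": -0.0021, "tz": 0.0, "rx": 0.0, "ry": 0.0, "rz": 0.0}
    - {"hand": -1.0, "tx": 0.115, "ty": -0.0021, "tz": 0.0, "rx": 0.0, "ry": 0.0, "rz": 0.0}
    - {"hand": -1.0, "tx": 0.115, "ty": -0.0021, "tz": 0.0, "rx": 0.0, "ry": 0.0, "rz": 0.0}
    - {"hand": -1.0, "tx": 0.115, "ty": -0.0021, "tz": -0.01, "rx": 0.0, "ry": 0.0, "rz": 0.0}
    - {"hand": -1.0, "tx": 0.115, "ty": -0.0021, "tz": -0.015, "rx": 0.0, "ry": 0.0, "rz": 0.0}

```text
clock: 35.45
ee_pos: [0.6458, -0.021, 0.1688]
orientation: [[-0.006, 1.0, -0.017], [-0.002, -0.018, -1.0], [-1.0, -0.006, 0.002]]
contact_force: [-0.3, 0.9, 0.6]
opening: 0.004
```

Emit:
drive_tool:
  steps:
    - {"hand": -1.0, "tx": 0.002, "ty": 0.0, "tz": -0.007, "rx": 0.0, "ry": 0.0, "rz": 0.0}
    - {"hand": -1.0, "tx": 0.002, "ty": 0.0, "tz": -0.011, "rx": 0.0, "ry": 0.0, "rz": 0.0}
    - {"hand": -1.0, "tx": 0.002, "ty": 0.0, "tz": -0.014, "rx": 0.0, "ry": 0.0, "rz": 0.0}
    - {"hand": -1.0, "tx": 0.002, "ty": 0.0, "tz": -0.0168, "rx": 0.0, "ry": 0.0, "rz": 0.0}
    - {"hand": -1.0, "tx": 0.002, "ty": 0.0, "tz": -0.0168, "rx": 0.0, "ry": 0.0, "rz": 0.0}
    - {"hand": -1.0, "tx": 0.002, "ty": 0.0, "tz": -0.0168, "rx": 0.0, "ry": 0.0, "rz": 0.0}

```text
clock: 36.05
ee_pos: [0.6465, -0.021, 0.1562]
orientation: [[-0.007, 1.0, -0.017], [-0.003, -0.018, -1.0], [-1.0, -0.007, 0.003]]
contact_force: [-13.1, -0.6, 25.5]
opening: 0.005
```

Emit:
drive_tool:
  steps:
    - {"hand": -1.0, "tx": 0.0, "ty": 0.0, "tz": 0.02, "rx": 0.0, "ry": 0.0, "rz": 0.0}
    - {"hand": 0.0, "tx": -0.02, "ty": 0.0004, "tz": 0.035, "rx": 0.0, "ry": 0.0, "rz": 0.0}
    - {"hand": 0.0, "tx": -0.114, "ty": 0.002, "tz": 0.035, "rx": 0.0, "ry": 0.0, "rz": 0.0}
    - {"hand": 0.0, "tx": -0.114, "ty": 0.002, "tz": 0.035, "rx": 0.0, "ry": 0.0, "rz": 0.0}
    - {"hand": 0.0, "tx": -0.114, "ty": 0.002, "tz": 0.02, "rx": 0.0, "ry": 0.0, "rz": 0.0}
    - {"hand": 0.0, "tx": -0.114, "ty": 0.002, "tz": -0.03, "rx": 0.0, "ry": 0.0, "rz": 0.0}
    - {"hand": 0.0, "tx": -0.114, "ty": 0.002, "tz": -0.05, "rx": 0.0, "ry": 0.0, "rz": 0.0}
    - {"hand": 0.0, "tx": -0.114, "ty": 0.002, "tz": -0.05, "rx": 0.0, "ry": 0.0, "rz": 0.0}

```text
clock: 36.85
ee_pos: [0.5291, -0.0192, 0.1035]
orientation: [[-0.013, 1.0, -0.017], [-0.003, -0.017, -1.0], [-1.0, -0.013, 0.003]]
contact_force: [-0.5, -0.4, -0.4]
opening: 0.491
```

Emit:
drive_tool:
  steps:
    - {"hand": 0.0, "tx": 0.0035, "ty": 0.0, "tz": -0.04, "rx": 0.0, "ry": -0.7, "rz": 0.0}
    - {"hand": 0.0, "tx": 0.0035, "ty": 0.0, "tz": -0.06, "rx": 0.0, "ry": -0.7, "rz": 0.0}
    - {"hand": 0.0, "tx": 0.0035, "ty": 0.0, "tz": -0.069, "rx": 0.0, "ry": -0.7, "rz": 0.0}
    - {"hand": 0.0, "tx": 0.0035, "ty": 0.0, "tz": -0.069, "rx": 0.0, "ry": -0.7, "rz": 0.0}
    - {"hand": -1.0, "tx": 0.0035, "ty": 0.0, "tz": -0.069, "rx": 0.0, "ry": -0.7, "rz": 0.0}
    - {"hand": -1.0, "tx": 0.0035, "ty": 0.0, "tz": -0.069, "rx": 0.0, "ry": -0.7, "rz": 0.0}
    - {"hand": -1.0, "tx": 0.0035, "ty": 0.0, "tz": -0.069, "rx": 0.0, "ry": -0.7, "rz": 0.0}
    - {"hand": -1.0, "tx": 0.0035, "ty": 0.0, "tz": -0.069, "rx": 0.0, "ry": -0.7, "rz": 0.0}

```text
clock: 37.65
ee_pos: [0.5335, -0.0193, 0.0356]
orientation: [[0.001, 1.0, -0.018], [-0.003, -0.018, -1.0], [-1.0, 0.001, 0.003]]
contact_force: [-0.9, -0.4, 5.8]
opening: 0.258
```

Emit:
drive_tool:
  steps:
    - {"hand": -1.0, "tx": 0.0, "ty": 0.0, "tz": 0.0, "rx": 0.0, "ry": 0.0, "rz": 0.0}
    - {"hand": -1.0, "tx": 0.0, "ty": 0.0, "tz": 0.0, "rx": 0.0, "ry": 0.0, "rz": 0.0}

```text
clock: 37.85
ee_pos: [0.5334, -0.0193, 0.0357]
orientation: [[0.001, 1.0, -0.018], [-0.004, -0.018, -1.0], [-1.0, 0.001, 0.004]]
contact_force: [-0.5, -0.1, -1.2]
opening: 0.26
```

Emit:
drive_tool:
  steps:
    - {"hand": -1.0, "tx": -0.015, "ty": 0.0003, "tz": 0.0003, "rx": 0.0, "ry": 0.0, "rz": 0.0}
    - {"hand": -1.0, "tx": -0.035, "ty": 0.0006, "tz": 0.0003, "rx": 0.0, "ry": 0.0, "rz": 0.0}
    - {"hand": -1.0, "tx": -0.055, "ty": 0.001, "tz": 0.0003, "rx": 0.0, "ry": 0.0, "rz": 0.0}
    - {"hand": -1.0, "tx": -0.075, "ty": 0.0014, "tz": 0.0003, "rx": 0.0, "ry": 0.0, "rz": 0.0}
    - {"hand": -1.0, "tx": -0.095, "ty": 0.0017, "tz": 0.0003, "rx": 0.0, "ry": 0.0, "rz": 0.0}
    - {"hand": -1.0, "tx": -0.102, "ty": 0.0019, "tz": 0.0003, "rx": 0.0, "ry": 0.0, "rz": 0.0}
    - {"hand": -1.0, "tx": -0.102, "ty": 0.0019, "tz": 0.02, "rx": 0.0, "ry": 0.0, "rz": 0.0}
    - {"hand": -1.0, "tx": -0.102, "ty": 0.0019, "tz": 0.06, "rx": 0.0, "ry": 0.0, "rz": 0.0}

```text
clock: 38.65
ee_pos: [0.4292, -0.0172, 0.0943]
orientation: [[-0.005, 1.0, -0.017], [-0.003, -0.017, -1.0], [-1.0, -0.005, 0.003]]
contact_force: [0.9, -0.2, -0.7]
opening: 0.256
```

Emit:
drive_tool:
  steps:
    - {"hand": -1.0, "tx": 0.0, "ty": -0.045, "tz": 0.0, "rx": 0.0, "ry": 0.0, "rz": 1.5}
    - {"hand": -1.0, "tx": 0.009, "ty": -0.09, "tz": 0.0, "rx": 0.0, "ry": 0.0, "rz": 1.5}
    - {"hand": -1.0, "tx": 0.009, "ty": -0.135, "tz": 0.0, "rx": 0.0, "ry": 0.0, "rz": 1.5}
    - {"hand": -1.0, "tx": 0.009, "ty": -0.18, "tz": 0.0, "rx": 0.0, "ry": 0.0, "rz": 1.5}
    - {"hand": -1.0, "tx": 0.009, "ty": -0.18, "tz": -0.03, "rx": 0.0, "ry": 0.0, "rz": 1.5}
    - {"hand": -1.0, "tx": 0.009, "ty": -0.18, "tz": -0.048, "rx": 0.0, "ry": 0.0, "rz": 1.5}
    - {"hand": -1.0, "tx": 0.009, "ty": -0.18, "tz": -0.048, "rx": 0.0, "ry": 0.0, "rz": 1.5}

```text
clock: 39.35
ee_pos: [0.4365, -0.1971, 0.0442]
orientation: [[-0.009, 1.0, 0.008], [-0.001, 0.008, -1.0], [-1.0, -0.009, 0.001]]
contact_force: [-1.1, 0.5, -1.1]
opening: 0.257
```

Run:
```python
from h import *
np.set_printoptions(precision=4,suppress=True)
s=bot.get_state(); print(s['qpos'],s['ee_pos'],s['orientation'])
m,f=cam('wrist'); shot('wrist','w13'); fitbase('w13')
```

```text
[ 0.6082  0.505  -0.2896  2.1008  0.2627  0.5776 -1.4327] [ 0.4365 -0.1971  0.0442] [[-0.0089  0.9999  0.0077]
 [-0.0007  0.0077 -1.    ]
 [-1.     -0.0089  0.0006]]
10 [(234, 6), (248, 45), (251, 7), (283, 19), (287, 35), (351, 20), (392, 35)]
40 [(250, 45), (253, 7), (284, 18), (288, 34), (350, 14), (389, 40)]
70 [(210, 6), (252, 41), (255, 6), (285, 18), (289, 33), (345, 8), (348, 12), (387, 44)]
100 [(199, 6), (253, 41), (256, 7), (258, 16), (275, 19), (286, 18), (290, 30), (344, 9), (347, 14), (361, 20), (365, 10), (379, 15), (384, 33)]
```

Press 4: base centre runs from 320 (far) to 318.5 (near) and the blade is at about 318. I'll turn −0.5°, level, lower and insert.

Emit:
drive_tool:
  steps:
    - {"hand": -1.0, "tx": 0.0, "ty": 0.0, "tz": -0.005, "rx": 0.0, "ry": -0.5, "rz": -0.5}
    - {"hand": -1.0, "tx": 0.0, "ty": 0.0, "tz": -0.0085, "rx": 0.0, "ry": -0.5, "rz": -0.5}
    - {"hand": -1.0, "tx": 0.0, "ty": 0.0, "tz": -0.0085, "rx": 0.0, "ry": -0.5, "rz": -0.5}
    - {"hand": -1.0, "tx": 0.01, "ty": 0.0, "tz": -0.0085, "rx": 0.0, "ry": -0.5, "rz": -0.5}
    - {"hand": -1.0, "tx": 0.02, "ty": 0.0, "tz": -0.0085, "rx": 0.0, "ry": -0.5, "rz": -0.5}
    - {"hand": -1.0, "tx": 0.03, "ty": 0.0, "tz": -0.0085, "rx": 0.0, "ry": -0.5, "rz": -0.5}
    - {"hand": -1.0, "tx": 0.04, "ty": 0.0, "tz": -0.0085, "rx": 0.0, "ry": -0.5, "rz": -0.5}
    - {"hand": -1.0, "tx": 0.04, "ty": 0.0, "tz": -0.0085, "rx": 0.0, "ry": -0.5, "rz": -0.5}

```text
clock: 40.2
ee_pos: [0.4801, -0.1966, 0.0372]
orientation: [[0.004, 1.0, 0.001], [-0.001, 0.001, -1.0], [-1.0, 0.004, 0.001]]
contact_force: [0.6, 0.5, -2.5]
opening: 0.258
```

Run:
```python
from h import *
shot('wrist','w14'); fitbase('w14'); print(bot.get_state()['contact_force'])
```

```text
10 [(245, 47), (248, 6), (258, 21), (270, 33), (276, 14), (285, 20), (287, 32), (351, 19), (359, 15), (370, 33), (382, 19), (393, 35)]
40 [(247, 48), (250, 6), (286, 17), (288, 32), (350, 20), (391, 41)]
70 [(249, 45), (252, 6), (287, 14), (289, 31), (345, 9), (349, 19), (389, 40)]
100 [(251, 45), (254, 7), (287, 8), (290, 28), (344, 10), (346, 7), (348, 19), (387, 40)]
[ 0.25895826 -0.03728036 -1.75061489]
```

Emit:
drive_tool:
  steps:
    - {"hand": -1.0, "tx": 0.008, "ty": -0.0005, "tz": -0.0015, "rx": 0.0, "ry": -0.0, "rz": 0.0}
    - {"hand": -1.0, "tx": 0.018, "ty": -0.0005, "tz": -0.0015, "rx": 0.0, "ry": 0.0, "rz": 0.0}
    - {"hand": -1.0, "tx": 0.028, "ty": -0.0005, "tz": -0.0015, "rx": 0.0, "ry": 0.0, "rz": 0.0}
    - {"hand": -1.0, "tx": 0.038, "ty": -0.0005, "tz": -0.0015, "rx": 0.0, "ry": 0.0, "rz": 0.0}
    - {"hand": -1.0, "tx": 0.048, "ty": -0.0005, "tz": -0.0015, "rx": 0.0, "ry": 0.0, "rz": 0.0}
    - {"hand": -1.0, "tx": 0.048, "ty": -0.0005, "tz": -0.0015, "rx": 0.0, "ry": 0.0, "rz": 0.0}

```text
clock: 40.85
ee_pos: [0.5286, -0.1971, 0.0356]
orientation: [[0.005, 1.0, 0.001], [-0.001, 0.001, -1.0], [-1.0, 0.005, 0.001]]
contact_force: [2.6, -0.4, 3.4]
opening: 0.256
```

Emit:
drive_tool:
  steps:
    - {"hand": -1.0, "tx": 0.003, "ty": 0.0, "tz": 0.0, "rx": 0.0, "ry": 0.0, "rz": 0.0}
    - {"hand": -1.0, "tx": 0.006, "ty": 0.0, "tz": 0.0, "rx": 0.0, "ry": 0.0, "rz": 0.0}
    - {"hand": -1.0, "tx": 0.009, "ty": 0.0, "tz": 0.0, "rx": 0.0, "ry": 0.0, "rz": 0.0}
    - {"hand": -1.0, "tx": 0.01, "ty": 0.0, "tz": 0.0, "rx": 0.0, "ry": 0.0, "rz": 0.0}
    - {"hand": -1.0, "tx": 0.01, "ty": 0.0, "tz": 0.0, "rx": 0.0, "ry": 0.0, "rz": 0.0}

```text
clock: 41.35
ee_pos: [0.5379, -0.1972, 0.0356]
orientation: [[0.003, 1.0, 0.001], [-0.001, 0.001, -1.0], [-1.0, 0.003, 0.001]]
contact_force: [-3.0, 0.1, 5.1]
opening: 0.257
```

Emit:
drive_tool:
  steps:
    - {"hand": -1.0, "tx": 0.001, "ty": 0.0, "tz": 0.0, "rx": 0.0, "ry": 0.0, "rz": 0.0}
    - {"hand": -1.0, "tx": 0.002, "ty": 0.0, "tz": 0.0, "rx": 0.0, "ry": 0.0, "rz": 0.0}
    - {"hand": -1.0, "tx": 0.002, "ty": 0.0, "tz": 0.0, "rx": 0.0, "ry": 0.0, "rz": 0.0}

```text
clock: 41.65
ee_pos: [0.5389, -0.1973, 0.0356]
orientation: [[0.001, 1.0, 0.001], [-0.001, 0.001, -1.0], [-1.0, 0.001, 0.001]]
contact_force: [-3.4, -0.6, 5.5]
opening: 0.256
```

Emit:
drive_tool:
  steps:
    - {"hand": -1.0, "tx": 0.002, "ty": 0.0, "tz": 0.0, "rx": 0.0, "ry": 0.0, "rz": 0.0}
    - {"hand": -1.0, "tx": 0.003, "ty": 0.0, "tz": 0.0, "rx": 0.0, "ry": 0.0, "rz": 0.0}
    - {"hand": -1.0, "tx": 0.003, "ty": 0.0, "tz": 0.0, "rx": 0.0, "ry": 0.0, "rz": 0.0}

```text
clock: 41.95
ee_pos: [0.5413, -0.1974, 0.0356]
orientation: [[0.0, 1.0, 0.001], [-0.002, 0.001, -1.0], [-1.0, 0.0, 0.002]]
contact_force: [-3.9, 0.6, 5.8]
opening: 0.256
```

Emit:
drive_tool:
  steps:
    - {"hand": -1.0, "tx": 0.002, "ty": 0.0, "tz": 0.0, "rx": 0.0, "ry": 0.0, "rz": 0.0}
    - {"hand": -1.0, "tx": 0.003, "ty": 0.0, "tz": 0.0, "rx": 0.0, "ry": 0.0, "rz": 0.0}
    - {"hand": -1.0, "tx": 0.003, "ty": 0.0, "tz": 0.0, "rx": 0.0, "ry": 0.0, "rz": 0.0}

```text
clock: 42.25
ee_pos: [0.5434, -0.1976, 0.0356]
orientation: [[-0.001, 1.0, 0.0], [-0.002, 0.0, -1.0], [-1.0, -0.001, 0.002]]
contact_force: [-4.7, -0.5, 5.4]
opening: 0.26
```

Emit:
drive_tool:
  steps:
    - {"hand": -1.0, "tx": 0.002, "ty": 0.0, "tz": 0.0, "rx": 0.0, "ry": 0.0, "rz": 0.0}
    - {"hand": -1.0, "tx": 0.003, "ty": 0.0, "tz": 0.0, "rx": 0.0, "ry": 0.0, "rz": 0.0}
    - {"hand": -1.0, "tx": 0.003, "ty": 0.0, "tz": 0.0, "rx": 0.0, "ry": 0.0, "rz": 0.0}

```text
clock: 42.55
ee_pos: [0.5435, -0.1976, 0.0356]
orientation: [[-0.007, 1.0, -0.0], [-0.001, -0.0, -1.0], [-1.0, -0.007, 0.001]]
contact_force: [-9.4, 0.7, 13.1]
opening: 0.259
```

Emit:
drive_tool:
  steps:
    - {"hand": -1.0, "tx": 0.0, "ty": 0.0, "tz": 0.0, "rx": 0.0, "ry": 0.0, "rz": 0.0}
    - {"hand": -0.1, "tx": 0.0, "ty": 0.0, "tz": 0.0, "rx": 0.0, "ry": 0.0, "rz": 0.0}
    - {"hand": -0.1, "tx": 0.0, "ty": 0.0, "tz": 0.0, "rx": 0.0, "ry": 0.0, "rz": 0.0}
    - {"hand": -0.1, "tx": 0.0, "ty": 0.0, "tz": 0.0, "rx": 0.0, "ry": 0.0, "rz": 0.0}
    - {"hand": -0.1, "tx": 0.0, "ty": 0.0, "tz": 0.01, "rx": 0.0, "ry": 0.0, "rz": 0.0}
    - {"hand": -0.1, "tx": 0.0, "ty": 0.0, "tz": 0.05, "rx": 0.0, "ry": 0.0, "rz": 0.0}
    - {"hand": -0.5, "tx": 0.0, "ty": 0.0, "tz": 0.1, "rx": 0.0, "ry": 0.0, "rz": 0.0}
    - {"hand": -1.0, "tx": 0.0, "ty": 0.0, "tz": 0.148, "rx": 0.0, "ry": 0.0, "rz": 0.0}

```text
clock: 43.35
ee_pos: [0.5433, -0.1972, 0.1856]
orientation: [[-0.007, 1.0, 0.0], [-0.001, 0.0, -1.0], [-1.0, -0.007, 0.001]]
contact_force: [0.8, -1.0, 0.3]
opening: 0.325
```

Emit:
drive_tool:
  steps:
    - {"hand": -1.0, "tx": 0.0, "ty": 0.0, "tz": 0.0, "rx": 0.0, "ry": 0.0, "rz": 0.0}
    - {"hand": -1.0, "tx": 0.115, "ty": 0.0, "tz": 0.0, "rx": 0.0, "ry": -0.4, "rz": 0.0}
    - {"hand": -1.0, "tx": 0.115, "ty": 0.0, "tz": 0.0, "rx": 0.0, "ry": -0.4, "rz": 0.0}
    - {"hand": -1.0, "tx": 0.115, "ty": 0.0, "tz": 0.0, "rx": 0.0, "ry": -0.4, "rz": 0.0}
    - {"hand": -1.0, "tx": 0.115, "ty": 0.0, "tz": -0.01, "rx": 0.0, "ry": -0.4, "rz": 0.0}
    - {"hand": -1.0, "tx": 0.115, "ty": 0.0, "tz": -0.015, "rx": 0.0, "ry": -0.4, "rz": 0.0}

```text
clock: 43.95
ee_pos: [0.657, -0.1969, 0.169]
orientation: [[-0.003, 1.0, 0.001], [-0.0, 0.001, -1.0], [-1.0, -0.003, 0.0]]
contact_force: [-0.8, 0.2, -0.3]
opening: 0.008
```

Emit:
drive_tool:
  steps:
    - {"hand": -1.0, "tx": 0.001, "ty": 0.0, "tz": -0.007, "rx": 0.0, "ry": 0.0, "rz": 0.0}
    - {"hand": -1.0, "tx": 0.001, "ty": 0.0, "tz": -0.011, "rx": 0.0, "ry": 0.0, "rz": 0.0}
    - {"hand": -1.0, "tx": 0.001, "ty": 0.0, "tz": -0.014, "rx": 0.0, "ry": 0.0, "rz": 0.0}
    - {"hand": -1.0, "tx": 0.001, "ty": 0.0, "tz": -0.017, "rx": 0.0, "ry": 0.0, "rz": 0.0}
    - {"hand": -1.0, "tx": 0.001, "ty": 0.0, "tz": -0.017, "rx": 0.0, "ry": 0.0, "rz": 0.0}
    - {"hand": -1.0, "tx": 0.001, "ty": 0.0, "tz": -0.017, "rx": 0.0, "ry": 0.0, "rz": 0.0}

```text
clock: 44.55
ee_pos: [0.6564, -0.1973, 0.1562]
orientation: [[-0.005, 1.0, -0.0], [-0.002, -0.0, -1.0], [-1.0, -0.005, 0.002]]
contact_force: [-13.1, 3.4, 23.5]
opening: 0.001
```

Emit:
drive_tool:
  steps:
    - {"hand": -1.0, "tx": 0.0, "ty": 0.0, "tz": 0.02, "rx": 0.0, "ry": 0.0, "rz": 0.0}
    - {"hand": 0.0, "tx": -0.02, "ty": 0.0, "tz": 0.035, "rx": 0.0, "ry": 0.0, "rz": 0.0}
    - {"hand": 0.0, "tx": -0.114, "ty": 0.0, "tz": 0.035, "rx": 0.0, "ry": 0.0, "rz": 0.0}
    - {"hand": 0.0, "tx": -0.114, "ty": 0.0, "tz": 0.035, "rx": 0.0, "ry": 0.0, "rz": 0.0}
    - {"hand": 0.0, "tx": -0.114, "ty": 0.0, "tz": 0.02, "rx": 0.0, "ry": 0.0, "rz": 0.0}
    - {"hand": 0.0, "tx": -0.114, "ty": 0.0, "tz": -0.03, "rx": 0.0, "ry": 0.0, "rz": 0.0}
    - {"hand": 0.0, "tx": -0.114, "ty": 0.0, "tz": -0.05, "rx": 0.0, "ry": 0.0, "rz": 0.0}
    - {"hand": 0.0, "tx": -0.114, "ty": 0.0, "tz": -0.05, "rx": 0.0, "ry": 0.0, "rz": 0.0}

```text
clock: 45.35
ee_pos: [0.5396, -0.1967, 0.1029]
orientation: [[-0.011, 1.0, -0.001], [0.001, -0.001, -1.0], [-1.0, -0.011, -0.001]]
contact_force: [-0.7, -0.6, 0.4]
opening: 0.491
```

Emit:
drive_tool:
  steps:
    - {"hand": 0.0, "tx": 0.004, "ty": -0.0005, "tz": -0.04, "rx": 0.0, "ry": -0.6, "rz": 0.0}
    - {"hand": 0.0, "tx": 0.004, "ty": -0.0005, "tz": -0.06, "rx": 0.0, "ry": -0.6, "rz": 0.0}
    - {"hand": 0.0, "tx": 0.004, "ty": -0.0005, "tz": -0.0685, "rx": 0.0, "ry": -0.6, "rz": 0.0}
    - {"hand": 0.0, "tx": 0.004, "ty": -0.0005, "tz": -0.0685, "rx": 0.0, "ry": -0.6, "rz": 0.0}
    - {"hand": -1.0, "tx": 0.004, "ty": -0.0005, "tz": -0.0685, "rx": 0.0, "ry": -0.6, "rz": 0.0}
    - {"hand": -1.0, "tx": 0.004, "ty": -0.0005, "tz": -0.0685, "rx": 0.0, "ry": -0.6, "rz": 0.0}
    - {"hand": -1.0, "tx": 0.004, "ty": -0.0005, "tz": -0.0685, "rx": 0.0, "ry": -0.6, "rz": 0.0}
    - {"hand": -1.0, "tx": 0.004, "ty": -0.0005, "tz": -0.0685, "rx": 0.0, "ry": -0.6, "rz": 0.0}

```text
clock: 46.15
ee_pos: [0.5445, -0.1976, 0.0357]
orientation: [[0.002, 1.0, -0.001], [-0.0, -0.001, -1.0], [-1.0, 0.002, 0.0]]
contact_force: [-1.3, 0.5, 5.2]
opening: 0.254
```

Emit:
drive_tool:
  steps:
    - {"hand": -1.0, "tx": 0.0, "ty": 0.0, "tz": 0.0, "rx": 0.0, "ry": 0.0, "rz": 0.0}
    - {"hand": -1.0, "tx": 0.0, "ty": 0.0, "tz": 0.0, "rx": 0.0, "ry": 0.0, "rz": 0.0}

```text
clock: 46.35
ee_pos: [0.5444, -0.1976, 0.0358]
orientation: [[0.002, 1.0, -0.001], [-0.0, -0.001, -1.0], [-1.0, 0.002, 0.0]]
contact_force: [-0.8, -0.7, -1.8]
opening: 0.257
```

Run:
```python
from h import *
shot('top','t15'); shot('scene','s15')
for n in ('top','scene'): print(n,[(np.round(r['uv'],1),round(r['p'],2)) for r in bot.look_for(n,'tray')])
b=cv2.imread('pics/t15.png')[180:300,400:500];c=cv2.imread('pics/s15.png')[170:290,330:460]
cv2.imwrite('pics/c15.png',cv2.resize(np.hstack([b,c]),None,fx=3.4,fy=3.4,interpolation=cv2.INTER_CUBIC))
```

```text
top [(array([461.7, 229.5]), 0.78), (array([323.8, 159.8]), 0.38), (array([382.8, 209.7]), 0.22)]
scene [(array([400.4, 201.9]), 0.85), (array([306.9, 204.3]), 0.33)]
```

View pics/c15.png

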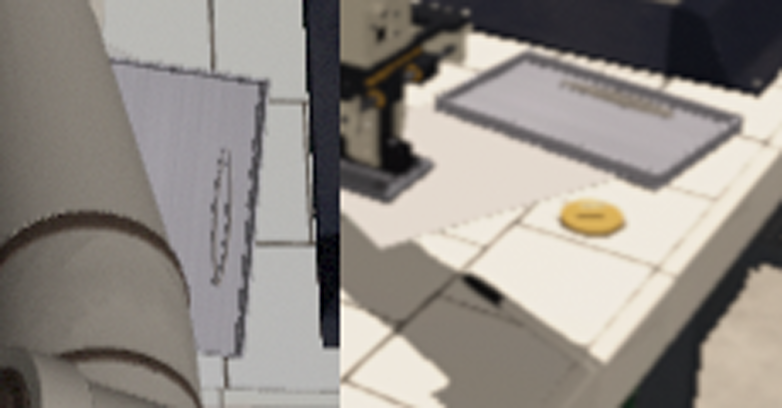

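The tray hasn't moved: its right corners are at (478,204) and (471,284), as before. I'll draw the gauge out and carry it over the tray.

Emit:
drive_tool:
  steps:
    - {"hand": -1.0, "tx": -0.015, "ty": 0.0, "tz": 0.0003, "rx": 0.0, "ry": 0.0, "rz": 0.0}
    - {"hand": -1.0, "tx": -0.035, "ty": 0.0, "tz": 0.0003, "rx": 0.0, "ry": 0.0, "rz": 0.0}
    - {"hand": -1.0, "tx": -0.055, "ty": 0.0, "tz": 0.0003, "rx": 0.0, "ry": 0.0, "rz": 0.0}
    - {"hand": -1.0, "tx": -0.075, "ty": 0.0, "tz": 0.0003, "rx": 0.0, "ry": 0.0, "rz": 0.0}
    - {"hand": -1.0, "tx": -0.095, "ty": 0.0, "tz": 0.0003, "rx": 0.0, "ry": 0.0, "rz": 0.0}
    - {"hand": -1.0, "tx": -0.104, "ty": 0.0, "tz": 0.0003, "rx": 0.0, "ry": 0.0, "rz": 0.0}
    - {"hand": -1.0, "tx": -0.104, "ty": 0.0, "tz": 0.02, "rx": 0.0, "ry": 0.0, "rz": 0.0}
    - {"hand": -1.0, "tx": -0.104, "ty": 0.0, "tz": 0.065, "rx": 0.0, "ry": 0.0, "rz": 0.0}

```text
clock: 47.35
ee_pos: [0.4375, -0.1964, 0.0985]
orientation: [[-0.005, 1.0, -0.001], [0.003, -0.001, -1.0], [-1.0, -0.005, -0.003]]
contact_force: [1.7, -0.4, -1.1]
opening: 0.257
```

Emit:
drive_tool:
  steps:
    - {"hand": -1.0, "tx": -0.015, "ty": -0.045, "tz": 0.01, "rx": 0.0, "ry": 0.0, "rz": -4.0}
    - {"hand": -1.0, "tx": -0.03, "ty": -0.09, "tz": 0.01, "rx": 0.0, "ry": 0.0, "rz": -7.7}
    - {"hand": -1.0, "tx": -0.045, "ty": -0.135, "tz": 0.01, "rx": 0.0, "ry": 0.0, "rz": -7.7}
    - {"hand": -1.0, "tx": -0.057, "ty": -0.175, "tz": 0.01, "rx": 0.0, "ry": 0.0, "rz": -7.7}
    - {"hand": -1.0, "tx": -0.057, "ty": -0.175, "tz": 0.01, "rx": 0.0, "ry": 0.0, "rz": -7.7}
    - {"hand": -1.0, "tx": -0.057, "ty": -0.175, "tz": 0.01, "rx": 0.0, "ry": 0.0, "rz": -7.7}

```text
clock: 47.95
ee_pos: [0.3801, -0.3725, 0.1082]
orientation: [[-0.005, 0.99, -0.138], [0.004, -0.138, -0.99], [-1.0, -0.005, -0.004]]
contact_force: [0.8, 1.3, -2.3]
opening: 0.252
```

Run:
```python
from h import *
np.set_printoptions(precision=4,suppress=True)
s=bot.get_state(); print(s['ee_pos'],s['qpos'])
m,f=cam('wrist'); shot('wrist','w16'); np.save('T16.npy',m['T'])
```

```text
[ 0.3801 -0.3725  0.1082] [ 0.9396  0.4579 -0.2638  1.9528  0.1681  0.758  -1.1304]
```

View pics/w16.png

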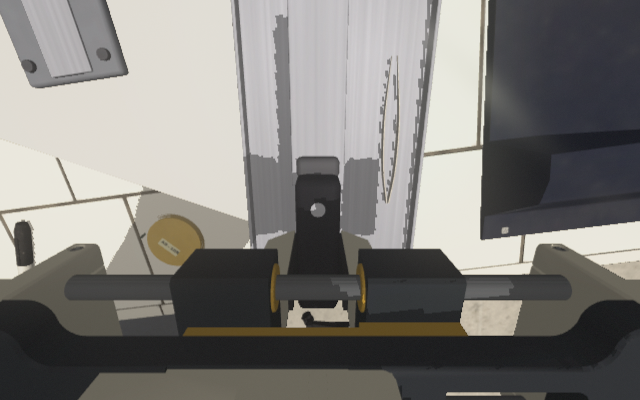

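The wrist view shows the gauge about 13 mm left of the tray's centreline, clear of the tweezers at column 390. Lower it.

Emit:
drive_tool:
  steps:
    - {"hand": -1.0, "tx": 0.004, "ty": -0.0005, "tz": -0.04, "rx": 0.0, "ry": -0.3, "rz": 0.0}
    - {"hand": -1.0, "tx": 0.004, "ty": -0.0005, "tz": -0.07, "rx": 0.0, "ry": -0.3, "rz": 0.0}
    - {"hand": -1.0, "tx": 0.004, "ty": -0.0005, "tz": -0.077, "rx": 0.0, "ry": -0.3, "rz": 0.0}
    - {"hand": -1.0, "tx": 0.004, "ty": -0.0005, "tz": -0.08, "rx": 0.0, "ry": -0.3, "rz": 0.0}
    - {"hand": -1.0, "tx": 0.004, "ty": -0.0005, "tz": -0.0815, "rx": 0.0, "ry": -0.3, "rz": 0.0}
    - {"hand": -1.0, "tx": 0.004, "ty": -0.0005, "tz": -0.0815, "rx": 0.0, "ry": -0.3, "rz": 0.0}

```text
clock: 48.6
ee_pos: [0.3859, -0.3717, 0.0279]
orientation: [[0.002, 0.991, -0.134], [0.004, -0.134, -0.991], [-1.0, 0.002, -0.004]]
contact_force: [0.5, -0.6, -1.5]
opening: 0.259
```

Emit:
drive_tool:
  steps:
    - {"hand": -1.0, "tx": 0.0, "ty": 0.0, "tz": -0.001, "rx": 0.0, "ry": 0.0, "rz": 0.0}
    - {"hand": -1.0, "tx": 0.0, "ty": 0.0, "tz": -0.0015, "rx": 0.0, "ry": 0.0, "rz": 0.0}
    - {"hand": -1.0, "tx": 0.0, "ty": 0.0, "tz": -0.0015, "rx": 0.0, "ry": 0.0, "rz": 0.0}

```text
clock: 48.9
ee_pos: [0.3861, -0.3721, 0.027]
orientation: [[0.003, 0.991, -0.135], [0.003, -0.135, -0.991], [-1.0, 0.003, -0.003]]
contact_force: [-0.2, -0.0, -1.2]
opening: 0.255
```

Emit:
drive_tool:
  steps:
    - {"hand": -0.6, "tx": 0.0, "ty": 0.0, "tz": 0.0, "rx": 0.0, "ry": 0.0, "rz": 0.0}
    - {"hand": -0.2, "tx": 0.0, "ty": 0.0, "tz": 0.0, "rx": 0.0, "ry": 0.0, "rz": 0.0}
    - {"hand": -0.2, "tx": 0.0, "ty": 0.0, "tz": 0.0, "rx": 0.0, "ry": 0.0, "rz": 0.0}
    - {"hand": -0.2, "tx": 0.0, "ty": 0.0, "tz": 0.0, "rx": 0.0, "ry": 0.0, "rz": 0.0}
    - {"hand": -0.2, "tx": 0.0, "ty": 0.0, "tz": 0.02, "rx": 0.0, "ry": 0.0, "rz": 0.0}
    - {"hand": -0.2, "tx": 0.0, "ty": 0.0, "tz": 0.06, "rx": 0.0, "ry": 0.0, "rz": 0.0}
    - {"hand": -0.2, "tx": 0.0, "ty": 0.0, "tz": 0.11, "rx": 0.0, "ry": 0.0, "rz": 0.0}
    - {"hand": -0.2, "tx": 0.0, "ty": 0.0, "tz": 0.16, "rx": 0.0, "ry": 0.0, "rz": 0.0}

```text
clock: 49.7
ee_pos: [0.3857, -0.3715, 0.1882]
orientation: [[0.002, 0.991, -0.134], [0.004, -0.134, -0.991], [-1.0, 0.002, -0.004]]
contact_force: [0.6, -1.5, -0.2]
opening: 0.399
```

Emit:
drive_tool:
  steps:
    - {"hand": -0.2, "tx": -0.02, "ty": -0.04, "tz": 0.04, "rx": 0.0, "ry": 0.0, "rz": 0.0}
    - {"hand": -0.2, "tx": -0.05, "ty": -0.08, "tz": 0.04, "rx": 0.0, "ry": 0.0, "rz": 0.0}
    - {"hand": -0.2, "tx": -0.08, "ty": -0.12, "tz": 0.04, "rx": 0.0, "ry": 0.0, "rz": 0.0}
    - {"hand": -0.2, "tx": -0.1, "ty": -0.16, "tz": 0.04, "rx": 0.0, "ry": 0.0, "rz": 0.0}
    - {"hand": -0.2, "tx": -0.1, "ty": -0.2, "tz": 0.04, "rx": 0.0, "ry": 0.0, "rz": 0.0}
    - {"hand": -0.2, "tx": -0.1, "ty": -0.2, "tz": 0.04, "rx": 0.0, "ry": 0.0, "rz": 0.0}
    - {"hand": -0.2, "tx": -0.1, "ty": -0.2, "tz": 0.04, "rx": 0.0, "ry": 0.0, "rz": 0.0}

```text
clock: 50.4
ee_pos: [0.2852, -0.5718, 0.2274]
orientation: [[0.002, 0.991, -0.136], [0.005, -0.136, -0.991], [-1.0, 0.001, -0.006]]
contact_force: [0.0, 1.1, -0.5]
opening: 0.405
```

Run:
```python
from h import *
shot('top','t17'); shot('scene','s17')
b=cv2.imread('pics/t17.png')[125:295,190:490];c=cv2.imread('pics/s17.png')[165:335,140:440]
cv2.imwrite('pics/c17.png',cv2.resize(np.vstack([b,c]),None,fx=1.76,fy=1.76,interpolation=cv2.INTER_CUBIC))
```

```text
(no output)
```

View pics/c17.png

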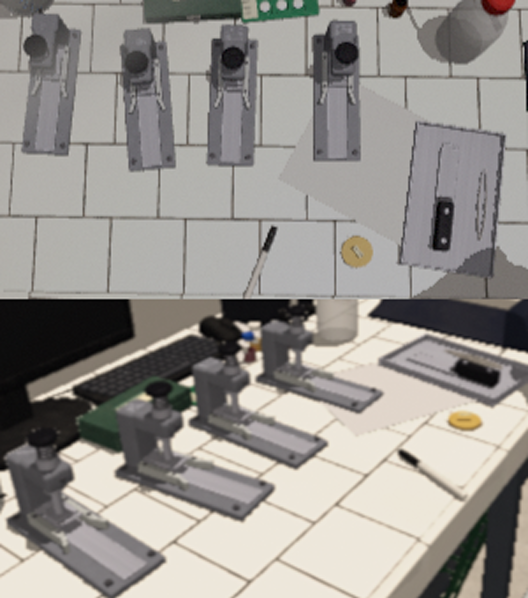

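The gauge lies flat and wholly inside the tray: nose about (449,145), handle about (443,225) in the composite, with the tweezers untouched. All presses stand in place with their plungers up, and the arm is clear. Handing in.

```bash
python3 -c "
from cell import bot
print(bot.close_job())"
```

```text
the job is handed in; nothing more can be done
None
```

The job is done and handed in at about 50 s on the robot's clock, well inside the 210 s limit. All four places had a press.

- **First round:** I pushed each plunger down to its stop, left to right, and let it spring back. The force rose to 15–22 N with the fingertip at the height of the 9 mm stop each time.
- **Second round:** In each press, left to right, I slid the gauge in until the nose stopped hard against the back stop at 9–10 N. I then released the gauge and pressed the plunger onto the blade. It stopped about 3 mm down at 20–25 N each time. I gripped the gauge again and drew it out before moving on.
- **Tray:** The last pictures show the gauge flat inside the tray, clear of the tweezers. The presses are where they stood, their plungers are up, and the arm is clear.

- **Checks that disagreed:** Lateral positions of the presses from the cameras differed from the close-up views by up to about 4 mm. I corrected each one before inserting. At press 1, joint 7 came within about 0.02 rad of its limit but did not pass it in any reading.
- **Disturbances:** I saw no sign of the gauge or tray being knocked, or of the grip slipping.

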